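# Put the doming set back in its two-level box

### The job

Pack the doming set into its dark wooden box: stand the steel block with the round hollows in the square socket on the box floor, hollow face up as it stands now, then set the lift-out tray level on the box's ledges above it, and lay the two ball-ended punches in the tray's notches, the thick one in the wide pair and the thin one in the narrow pair. The plain steel block and the flat-faced punch belong to another set: leave them where they are.

Things in the scene. Friction and masses are not known exactly. Their poses are not given: they have to be found in the camera images.
- set_box: Dark wooden open box with brass corners, fixed, 164 (x) x 170 (y) x 70 mm high. Origin: centre of its underside; axes along its sides, z up. Inside 150 x 156, floor top at z 6. Mid-floor a square socket, 60 x 60 inside, of cleats 7 high, parallel to the sides. Two ledges along x on the y walls, 20 wide, tops at z 54, 116 open between them. Seated, the tray's handle point is at z 97 over the middle.
- tray_handle (a point): Lift-out tray, lighter wood, blue floor, 138 (x) x 144 (y) mm, 250 g. Point: centre of its bar handle, 43 above the underside; bar along x, 100 long, 9 thick, 18 high. Pale outlines of the punches on the floor. Notched rails at x +25 and -25, 7 thick, tops 13 below this point: wide notches (flat 20, mouth 38) at y +40, narrow (13, mouth 25) at y -40; a punch in them lies along x, its axis 14 below this point. Fits the box either way round, 6 play.
- doming_block_mid (a point): Doming block, belongs: steel cube, 44 mm, 550 g, a large round hollow (29 across) and four small ones in its top face, more in its sides. Point: centre; axes along its edges, z up. Seated in the socket the centre is 28 above the box's origin; only then can the tray seat above it.
- bench_block_mid (a point): Bench block, look-alike that stays: plain steel cube 44 x 44 x 44 with smooth flat faces, no hollows. Point: centre of the cube, z up.
- ball_punch_thick_mid (a point): Thick ball-ended steel punch lying on the table, 124 mm long. Octagonal shank 16 across flats, from x -62 to +36. Point: mid-length on its axis, about 11 above the table at the start; x runs along it to the head, rising a few degrees. A ball 26 across at the end, 200 g. Belongs in the wide notches, head at either end.
- ball_punch_thin_mid (a point): Thin ball-ended steel punch lying on the table, 124 mm long. Octagonal shank 10 across flats, from x -62 to +42. Point: mid-length on its axis, about 7 above the table at the start; x runs along it to the head, rising a few degrees. A ball 17 across at the end, 90 g. Belongs in the narrow notches, head at either end.
- flat_punch_mid (a point): Flat-faced steel punch lying on the table, 124 mm long. Octagonal shank 14 across flats, from x -62 to +42. Point: mid-length on its axis, about 12 above the table at the start; x runs along it to the head, rising a few degrees. Its head is a flat disc 31 across and 9 thick, a T seen from above. Look-alike that stays.
There are look-alikes about, which are no part of the job. What is shaped like the part that bears doming_block_mid but turquoise or yellow is not meant.

How it is judged (in metres and radians):
On the way, in this order (a step that is already met when the one before it is completed fails the run):
1. The block with the hollows stands down in the socket on the box floor (x of doming_block_mid in the frame of set_box between -0.013 and 0.013 m and y of doming_block_mid in the frame of set_box between -0.013 and 0.013 m and z of doming_block_mid in the frame of set_box between 0.024 and 0.032 m and angle between doming_block_mid's own z axis and vertical below 0.1 rad), for 0.2 s.
2. The lift-out tray is seated level on the ledges above it (x of tray_handle in the frame of set_box between -0.012 and 0.012 m and y of tray_handle in the frame of set_box between -0.012 and 0.012 m and z of tray_handle in the frame of set_box between 0.093 and 0.101 m and angle between tray_handle's own z axis and vertical below 0.05 rad and angle between the x axis of tray_handle and the x axis of set_box, either way round below 0.13 rad), for 0.2 s.
At the end, for the whole second after the job is handed in: Hollowed block upright in the socket (within 13 mm of centre, 4 mm of seated height); tray level on the ledges (12 mm, 4 mm, 0.13 rad, either way round); each ball punch in its own notches (16 mm along, 6 across, 4 high); all at rest and released; plain block and flat punch moved under 30 mm (all of step 1 and all of step 2 and x of ball_punch_thick_mid in the frame of tray_handle between -0.016 and 0.016 m and y of ball_punch_thick_mid in the frame of tray_handle between 0.034 and 0.046 m and z of ball_punch_thick_mid in the frame of tray_handle between -0.018 and -0.01 m and angle between the x axis of each of ball_punch_thick_mid, ball_punch_thin_mid and the x axis of tray_handle, either way round below 0.15 rad and x of ball_punch_thin_mid in the frame of tray_handle between -0.016 and 0.016 m and y of ball_punch_thin_mid in the frame of tray_handle between -0.046 and -0.034 m and z of ball_punch_thin_mid in the frame of tray_handle between -0.018 and -0.01 m and linear speed of each of doming_block, lift_tray, ball_punch_thick, ball_punch_thin below 0.02 m/s and distance of each of bench_block_mid, flat_punch_mid from where it was at the start of the episode below 0.03 m); the robot touches nothing.
It also fails if it takes over 109 s, if anything falls off the work surface, if the arm or the gripper's body presses on something with over 40 N, if the wrist force passes 120 N, or if a joint passes its speed limit or range.

### The arm

A 7-joint arm with a two-finger parallel gripper is mounted at the origin on a cart in front of the work surface, level with it; the furniture and walls round the work are solid. World frame = base frame: x ahead of the robot, y to its left, z up, the work surface at z = 0. Lengths are in mm, angles in rad, forces in N, time in s.
With the tool pointing down it reaches from about 400 to 875 mm from the base axis. Payload 4.4 kg.
Tool frame: the origin (TCP) lies at the very end of the fingers, on their centre line; the grasp point (between the pads) lies 19 mm behind it; z points along the fingers, x is the direction in which the jaws open and shut, and the axes are right-handed (so a half turn about z gives the same grasp; the last joint's range is limited). The gripper opens to 85 mm and grips with 20 to 120 N. Pads are 22 mm wide; open, the fingers measure 114 mm over their backs; the gripper's body (76 mm by 85 mm) begins 54 mm behind the grasp point. The pads swing forward as they close: fully open they stand 13 mm farther back than shut.
Start: joints at [-1.323, 0.628, 0.038, 1.517, -0.027, 0.996, -0.02], TCP at [200.615, 618.281, 231.313] pointing down, gripper open.
Joint ranges: [-3.06, 3.06], [-0.37, 2.12], [-1.25, 1.32], [0.18, 2.47], [-1.1, 4.24], [0.23, 1.98], [-2.94, 2.94]. Speed limits (rad/s): [2.57, 2.57, 3.14, 3.14, 3.14, 3.14, 3.14].

### API

Orientations are given as [roll, pitch, yaw] about the fixed x, y, z axes, in that order (R = Rz(yaw) Ry(pitch) Rx(roll)).
In Python, from cell import ctrl gives the robot as it stands.
- The arm moves only by the shell command python3 -m creep 'ROWS'. ROWS is text: rows parted by semicolons, each of 7 numbers parted by spaces: the shift along the tool's x, y, z in units of 40 mm (1.0 is 40 mm), then the turn, a rotation vector about the tool's x, y, z in degrees, then the closure, from 0 (fully open) to 1 (shut). In form: x y z rx ry rz grip; .... A call has 1 to 10 rows; each row is the pose to reach, as a shift and turn from the pose commanded when the call began, along the tool's axes at that moment; what a row does not reach only later rows make up. A row lasts 1/12 s, in which the tool goes at most 41.7 mm and 7.16 degrees, less where a joint would pass 70% of its speed; a pose out of reach is approached as far as the arm can. A call with a gripper value outside its range is refused whole. The fingers move at their own pace and stop on an object; the grip force is fixed at half the most. Time passes only in rows, so rows that repeat a pose let the fingers close. It gives the time, the measured TCP pose, the force and the opening at its end, in the units of the state.
- ctrl.read_state(): the state, without advancing time (a new reading comes with each control period).
- ctrl.get_image(name): name is "side" or "top" or "wrist"; returns a dict with "img" (420x560x3 uint8, red, green, blue), "vfov" (degrees; the focal length in pixels is half the picture's height over the tangent of half this angle, whatever the lens; pixels are square), "cx", "cy" (the principal point, pixels), "T" (4x4, takes a point from camera to world coordinates); the wrist camera has in their place "tool_from_camera" (4x4, takes a point from camera to tool coordinates, whose origin is the TCP and whose axes are the tool frame's). Camera axes: x right, y up, looking along -z (the intrinsics and any distortion apply to the point x, -y, -z); pixel columns grow to the right and rows downward; lengths in mm; the calibration is good to about 2 mm. The wrist camera is an equidistant fisheye: a pixel r from the principal point sees the ray r / f radians off the axis. A picture is of the moment at which its call begins: read the wrist's pose just before it. There is no depth.
- ctrl.finish_job(): hands the job in, once; it reports no verdict.
Trained networks look in the newest picture that a camera, given by its name, has taken for a name from the list of things; names that differ only in an ending like _2 or _b are one class to them, and where a whole thing is asked for, a point or a joint stands for the part that bears it (a point fixed in the world has none). Each returns a list of dicts, best first, with "score" (0 to 1); they miss things now and then, are a little off and sometimes report something else, mostly with a low value. They report only what shows in the picture. A call takes as long as a camera call. They do not tell look-alikes from the thing itself.
- ctrl.boxes_of(camera, thing): "rect" ([left, top, right, bottom] in pixels, round what is visible of it).
- ctrl.cut_out(camera, thing): "pixels" (420x560 bool, what is visible of it) and "rect" ([left, top, right, bottom] in pixels, round what is visible of it).
The state is a dict: "clock": time; "qpos": joint angles; "qd": joint speeds; "tau": joint torques, N m; "eef_pos": TCP position; "tool_rot": TCP orientation; "force": force on the tool from outside, world axes, zero at the start; "torque": the same for the moment, N m; "width": finger opening in mm.
Only numpy, scipy, OpenCV 4.12 (cv2) and the standard library are available. Lean on these libraries where they do the work, as an engineer would, in place of code of your own. Each camera call takes 0.05 s, during which the arm holds its last target.

## Working session

There is one attempt and no reset: what is moved stays moved. The work goes in short steps, Python scripts to look and compute and a shell command to move; the robot and the scene stay as the last step left them, time stands still between calls to the robot, and variables do not carry over. Pictures are saved under pics/ and viewed, and the job is handed in when it is done.

```bash
ls; mkdir -p pics; python3 - <<'E'
from cell import ctrl
import cv2
s=ctrl.read_state();print(s)
for n in ("side","top","wrist"):
    d=ctrl.get_image(n);cv2.imwrite(f"pics/{n}0.png",d["img"][:,:,::-1])
    print(n,{k:v for k,v in d.items() if k!="img"})
E
```

```text
pics
{'clock': 0.0, 'qpos': array([-1.32279507,  0.6293641 ,  0.03842869,  1.51841878, -0.02700421,
        0.99628014, -0.02001529]), 'qd': array([-0.00022179, -0.00028172,  0.00060141,  0.00062605,  0.00102115,
        0.00058842, -0.00155898]), 'tau': array([ 1.13504284e-03, -5.63392997e+01,  1.22714102e+00, -1.93437016e+01,
        1.12896395e-02,  1.06587005e-02, -1.86386603e-05]), 'eef_pos': array([200.40446186, 617.65218411, 230.36095755]), 'tool_rot': array([3.14157621e+00, 1.95270278e-03, 1.25698704e+00]), 'force': array([-0.60766998, -0.32618963, -0.90818972]), 'torque': array([ 0.02957753,  0.02001813, -0.02241211]), 'width': 85.47750678993042}
side {'vfov': 56.46244829414991, 'cx': 273.82343220242126, 'cy': 213.95484287539787, 'T': array([[-5.59471191e-01, -7.15794986e-01,  4.17886975e-01,
         8.46514226e+02],
       [ 8.28801297e-01, -4.88585374e-01,  2.72713664e-01,
         2.11287641e+02],
       [ 8.96639066e-03,  4.98920705e-01,  8.66601254e-01,
         8.01129734e+02],
       [ 0.00000000e+00,  0.00000000e+00,  0.00000000e+00,
         1.00000000e+00]])}
top 
[... 172 characters left out ...]
    [-9.99949825e-01, -9.87353700e-03, -1.69124079e-03,
        -4.73332086e+01],
       [-2.70026829e-03,  1.03094760e-01,  9.94667874e-01,
         1.10937916e+03],
       [ 0.00000000e+00,  0.00000000e+00,  0.00000000e+00,
         1.00000000e+00]])}
wrist {'vfov': 65.70646984690485, 'cx': 282.6555498302299, 'cy': 204.24819241682368, 'tool_from_camera': array([[ 9.99999721e-01, -7.22022343e-04,  1.90179441e-04,
         1.13682546e+00],
       [-6.46882888e-04, -9.65003890e-01, -2.62234768e-01,
        -6.60284050e+01],
       [ 3.72863262e-04,  2.62234572e-01, -9.65004088e-01,
        -1.40982485e+02],
       [ 0.00000000e+00,  0.00000000e+00,  0.00000000e+00,
         1.00000000e+00]])}
```

View pics/top0.png

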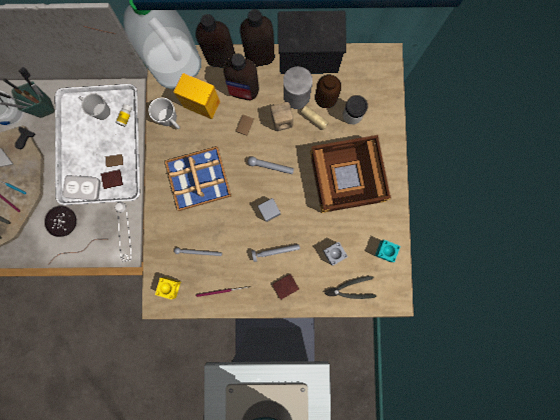

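View pics/side0.png

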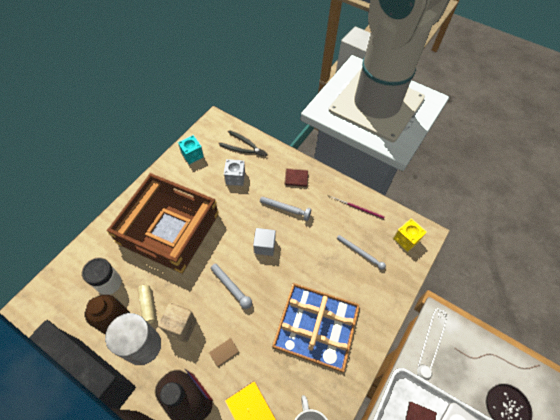

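View pics/wrist0.png

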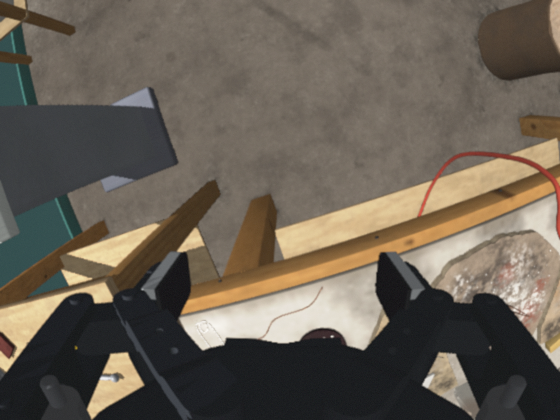

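```bash
cat > h.py <<'E'
import numpy as np,cv2
from cell import ctrl
from scipy.spatial.transform import Rotation as Ro
def ray(d,uv,s=None):
    u,v=uv;f=210/np.tan(np.radians(d["vfov"]/2))
    x=(u-d["cx"])/f;y=(v-d["cy"])/f
    if "T" in d:
        c=np.array([x,-y,-1.]);T=d["T"]
    else:
        r=np.hypot(x,y);k=np.sin(r)/r if r>1e-9 else 1
        c=np.array([x*k,-y*k,-np.cos(r)])
        W=np.eye(4);W[:3,:3]=Ro.from_euler('xyz',s["tool_rot"]).as_matrix();W[:3,3]=s["eef_pos"];T=W@d["tool_from_camera"]
    return T[:3,3],T[:3,:3]@c
def onz(d,uv,z,s=None):
    o,v=ray(d,uv,s);return o+v*(z-o[2])/v[2]
def tri(obs):
    A=np.zeros((3,3));b=np.zeros(3)
    for o,v in obs:
        v=v/np.linalg.norm(v);P=np.eye(3)-np.outer(v,v);A+=P;b+=P@o
    p=np.linalg.solve(A,b);return p
def proj(d,p,s=None):
    if "T" in d:T=d["T"]
    else:
        W=np.eye(4);W[:3,:3]=Ro.from_euler('xyz',s["tool_rot"]).as_matrix();W[:3,3]=s["eef_pos"];T=W@d["tool_from_camera"]
    f=210/np.tan(np.radians(d["vfov"]/2))
    c=np.linalg.inv(T)@np.append(p,1)
    if "T" in d: return d["cx"]+f*c[0]/-c[2],d["cy"]-f*c[1]/-c[2]
    r=np.hypot(c[0],c[1]);th=np.arctan2(r,-c[2]);return d["cx"]+f*th*c[0]/r,d["cy"]-f*th*c[1]/r
E
python3 - <<'E'
from h import *
for n in ("top","side"):
    d=ctrl.get_image(n)
    for t in ["set_box","tray_handle","doming_block_mid","bench_block_mid","ball_punch_thick_mid","ball_punch_thin_mid","flat_punch_mid"]:
        for r in ctrl.cut_out(n,t)[:4]:
            m=r["pixels"];ys,xs=np.nonzero(m)
            rc=cv2.minAreaRect(np.c_[xs,ys].astype(np.float32))
            print(n,t,round(r["score"],2),np.round(r["rect"]),np.round([xs.mean(),ys.mean()],1),len(xs),np.round(rc[0],1),np.round(rc[1],1),round(rc[2],1))
    im=d["img"][:,:,::-1]
    c=im[130:310,140:420] if n=="top" else im[110:380,100:440]
    cv2.imwrite(f"pics/{n}1.png",cv2.resize(c,None,fx=2.3,fy=2.2,interpolation=cv2.INTER_CUBIC) if n=="side" else cv2.resize(c,None,fx=2.85,fy=2.85,interpolation=cv2.INTER_CUBIC))
E
```

```text
top set_box 0.66 [312. 137. 389. 212.] [349.  173.4] 4780 [349.3 173.1] [67.8 72.4] 79.9
top tray_handle 0.56 [166. 150. 233. 210.] [197.1 178. ] 2887 [197. 178.] [52.9 55.4] 74.6
top doming_block_mid 0.73 [376. 240. 401. 261.] [386.9 250.2] 383 [386.8 250.2] [21.4 18.4] 21.8
top doming_block_mid 0.64 [155. 277. 179. 302.] [167.2 287.3] 421 [167.2 287.3] [22.1 20.1] 16.7
top doming_block_mid 0.62 [323. 240. 346. 265.] [334.  252.8] 353 [333.9 252.8] [19.4 19.2] 60.9
top bench_block_mid 0.73 [257. 199. 278. 223.] [268.4 209.5] 327 [268.3 209.6] [18.3 17.9] 63.4
top bench_block_mid 0.38 [253. 246. 300. 262.] [275.2 250.8] 253 [275.1 251.7] [ 9.2 47.4] 80.3
top ball_punch_thick_mid 0.75 [249. 158. 289. 174.] [268.5 164.9] 320 [269.7 164.4] [46.7  9.4] 11.6
top ball_punch_thin_mid 0.68 [174. 248. 222. 257.] [197.9 251.9] 179 [197.9 252.3] [46.3  5. ] 5.0
top ball_punch_thin_mid 0.31 [322. 240. 345. 266.] [334.4 252.8] 356 [334.6 252.7] [18.5 20.2] 57.5
top flat_punch_mid 0.71 [252. 245. 300. 261.] [274.2 251. ] 296 [275.3 251.8] [10.3 48.4] 81.7
side set_box 0.88 [108. 169. 217. 273.] [1
[... 418 characters left out ...]
 63.4
side doming_block_mid 0.72 [391. 218. 425. 252.] [408.6 234.3] 628 [408.5 234. ] [24.  27.9] 40.6
side bench_block_mid 0.85 [253. 227. 274. 256.] [263.9 240.8] 569 [263.9 240.7] [22.1 26.8] 5.7
side ball_punch_thick_mid 0.62 [258. 197. 312. 222.] [286.5 206.9] 329 [284.3 207.7] [52.  11.9] 14.7
side ball_punch_thick_mid 0.6 [215. 261. 250. 310.] [231.7 286.6] 511 [229.8 285.7] [55.9 12.1] 45.9
side ball_punch_thin_mid 0.68 [338. 237. 385. 268.] [361.2 251.8] 301 [361.  251.3] [55.7  7.2] 34.4
side ball_punch_thin_mid 0.32 [260. 196. 310. 221.] [286.6 206.9] 322 [284.3 207.8] [51.9 11.6] 14.0
side flat_punch_mid 0.62 [257. 193. 311. 221.] [285.1 206.5] 357 [284.9 205.1] [52.8 11.3] 21.3
```

View pics/top1.png

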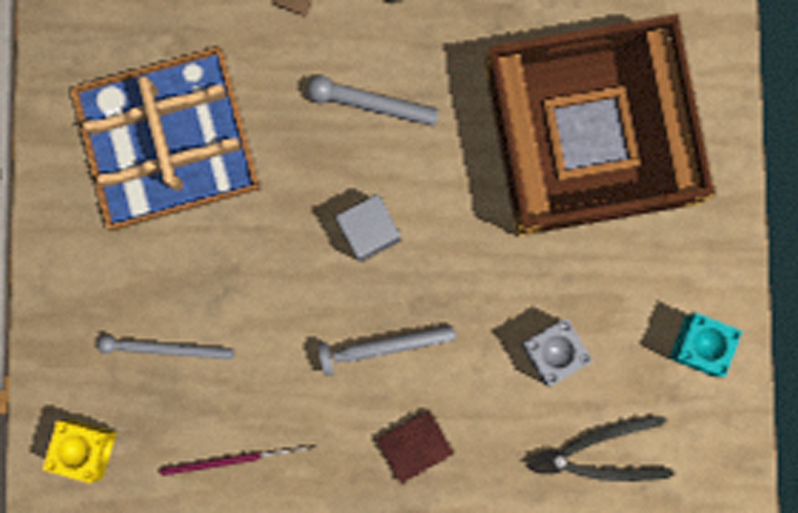

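View pics/side1.png

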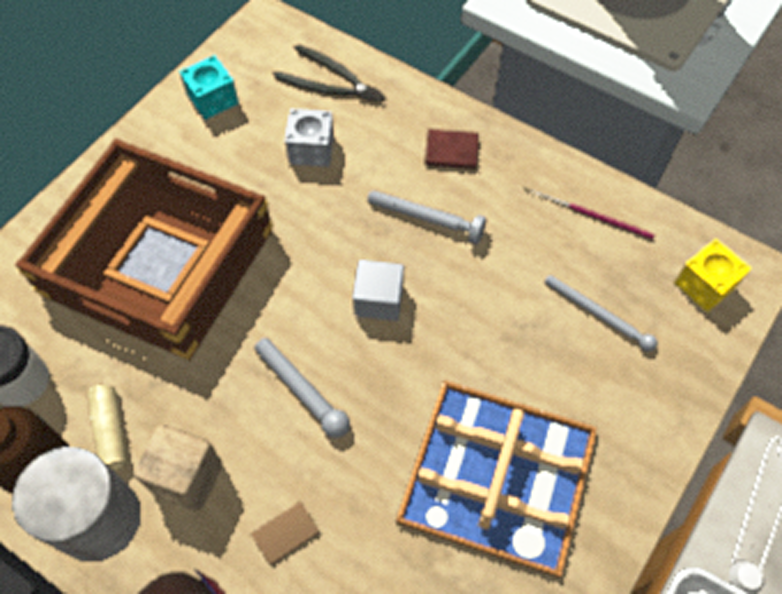

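```bash
python3 - <<'E'
from h import *
d=ctrl.get_image("top");e=ctrl.get_image("side")
def q(u,v):return (140+u/2.85,130+v/2.85)
print("tri dom",tri([ray(d,(334,252.8)),ray(e,(233.7,171.7))]), onz(d,(334,252.8),30))
print("tri bench",tri([ray(d,(268.4,209.5)),ray(e,(263.9,240.8))]),onz(d,(268.4,209.5),30))
for n,a,b,z in [("thick",(320,90),(434,117),11),("thin",(106,343),(232,353),7),("flat",(325,357),(452,332),11)]:
    A=onz(d,q(*a),z);B=onz(d,q(*b),z);print(n,A,B,np.linalg.norm(A-B),np.degrees(np.arctan2(*(A-B)[1::-1])))
for z,n,cs in [(70,"box rim",[(490,48),(678,16),(714,192),(522,233)]),(43,"handle bar",[(146,80),(172,184)]),(20,"tray rim",[(71,89),(217,47),(258,185),(108,229)]),(44,"dom",[(566,318),(592,353),(555,385),(525,348)]),(44,"tur",[(692,313),(742,328),(725,376),(675,362)]),(44,"bench",[(375,196),(400,236),(362,259),(337,221)])]:
    P=np.array([onz(d,q(*c),z) for c in cs]);print(n,P.mean(0),[(np.round(np.linalg.norm(P[i]-P[i-1])),np.round(np.degrees(np.arctan2(*(P[i]-P[i-1])[1::-1])),1)) for i in range(len(P))])
E
```

```text
tri dom [ 431.8270741  -175.33843934   32.06483683] [ 430.91999969 -174.23764497   30.        ]
tri bench [543.5533245   -9.52674141  32.84162967] [543.2189219   -8.38851377  30.        ]
thick [673.34490298  34.12108007  11.        ] [646.823462   -71.27924527  11.        ] 108.68585654726914 75.87611825058657
thin [441.4800298  229.93299123   7.        ] [431.29517061 115.04784932   7.        ] 115.33571515316551 84.93382827920172
flat [426.81915118  30.12827066  11.        ] [448.30018872 -85.25409891  11.        ] 117.36492738898491 100.54616707277972
box rim [ 629.00343547 -215.97666695   70.        ] [(np.float64(166.0), np.float64(8.7)), (np.float64(169.0), np.float64(-80.7)), (np.float64(159.0), np.float64(-170.6)), (np.float64(171.0), np.float64(101.5))]
handle bar [629.20075955 176.38408888  43.        ] [(np.float64(98.0), np.float64(14.4)), (np.float64(98.0), np.float64(-165.6))]
tray rim [628.81459445 176.96628886  20.        ] [(np.float64(135.0), np.float64(15.5)), (np.float64(139.0), np.float64(-74.1)), (np.float64(135.0), np.float64(-163.5)), (np.float64(142.0), np.float64(106.0))]
dom [ 429.83913043 -178.37484574   44.        ] [(np.float64(45.0), np.float64(-54.7)), (np.float64(38.0), np.float64(-144.4)), (np.float64(43.0), np.float64(129.8)), (np.float64(41.0), np.float64(38.2))]
tur [ 434.04908314 -309.44713792   44.        ] [(np.float64(46.0), np.float64(-20.9)), (np.float64(46.0), np.float64(-107.4)), (np.float64(45.0), np.float64(158.5)), (np.float64(45.0), np.float64(73.8))]
bench [540.33162818 -11.15903157  44.        ] [(np.float64(41.0), np.float64(-56.9)), (np.float64(42.0), np.float64(-148.7)), (np.float64(39.0), np.float64(120.8)), (np.float64(41.0), np.float64(32.8))]
```

```bash
cat >> h.py <<'E'
def go(x,y,z,yaw,s=None):
    s=s or ctrl.read_state()
    R=Ro.from_euler('xyz',s["tool_rot"]).as_matrix()
    dl=R.T@(np.array([x,y,z])-s["eef_pos"])/40
    rv=(Ro.from_matrix(R).inv()*Ro.from_euler('xyz',[np.pi,0,np.radians(yaw)])).as_rotvec(degrees=True)
    print("go",np.round(dl,3),"rot",np.round(rv,2),"dist",round(np.linalg.norm(dl)*40),"t",round(s["clock"],2),"F",np.round(s["force"],1),"w",round(s["width"],1))
def shot(n,name,box=None,k=1):
    s=ctrl.read_state();d=ctrl.get_image(n);im=d["img"][:,:,::-1]
    if box: im=cv2.resize(im[box[1]:box[3],box[0]:box[2]],None,fx=k,fy=k,interpolation=cv2.INTER_CUBIC)
    cv2.imwrite(f"pics/{name}.png",im);return s,d
E
python3 -c "
from h import *
go(500,320,250,10)"
```

```text
go [-4.782  9.421 -0.467] rot [-0.    0.   62.02] dist 423 t 1.05 F [-0.8 -0.2 -1.1] w 85.4
```

```bash
python3 -m creep '-0.45 0.9 -0.05 0 0 6 0; -0.9 1.8 -0.1 0 0 12 0; -1.35 2.7 -0.15 0 0 18 0; -1.8 3.6 -0.2 0 0 24 0; -2.3 4.6 -0.25 0 0 30 0; -2.8 5.5 -0.3 0 0 36 0; -3.3 6.5 -0.35 0 0 42 0; -3.8 7.5 -0.4 0 0 48 0; -4.3 8.5 -0.45 0 0 55 0; -4.8 9.4 -0.5 0 0 62 0'; python3 -c "
from h import *
go(520,-60,250,-54)"
```

```text
clock: 1.88
eef_pos: [492.4, 326.6, 251.2]
tool_rot: [-3.141, -0.001, 0.169]
force: [0.8, -0.3, -0.1]
width: 85.1
go [-0.947  9.643  0.022] rot [-6.00e-02 -1.00e-02  6.37e+01] dist 388 t 1.88 F [ 0.8 -0.3 -0.1] w 85.1
```

```bash
python3 -m creep '-0.1 1 0 0 0 6 0; -0.2 2 0 0 0 13 0; -0.3 3 0 0 0 19 0; -0.4 4 0 0 0 26 0; -0.5 5 0 0 0 32 0; -0.6 6 0 0 0 39 0; -0.7 7 0 0 0 45 0; -0.8 8 0 0 0 52 0; -0.9 9 0 0 0 58 0; -0.95 9.65 0 0 0 64 0'; python3 -c "
from h import *
go(430,-178,200,-54)"
```

```text
clock: 2.72
eef_pos: [520.6, -63.4, 251.4]
tool_rot: [-3.142, -0.002, -0.951]
force: [0.4, 0.1, -0.4]
width: 85.6
go [1.014 3.507 1.288] rot [ 0.   -0.13 -0.5 ] dist 155 t 2.72 F [ 0.4  0.1 -0.4] w 85.6
```

```bash
python3 -m creep '0.2 0.8 0.3 0 0 0 0; 0.5 1.7 0.6 0 0 0 0; 0.8 2.6 1 0 0 0 0; 1 3.5 1.3 0 0 0 0; 1 3.5 1.3 0 0 0 0; 1 3.5 1.3 0 0 0 0'; python3 -c "
from h import *
s,d=shot('wrist','w1')
print(s['eef_pos'])
for r in ctrl.cut_out('wrist','doming_block_mid')[:3]: print(r['score'],r['rect'])
"
```

```text
clock: 3.22
eef_pos: [429.5, -175.1, 198.6]
tool_rot: [3.141, 0.001, -0.948]
force: [1.3, 0.1, -0.1]
width: 85.6
[ 429.49007749 -175.10931771  198.64012322]
0.69 [1.8, 40.5, 14.6, 79.5]
0.61 [355.5, 224.2, 414.8, 273.2]
```

View pics/w1.png

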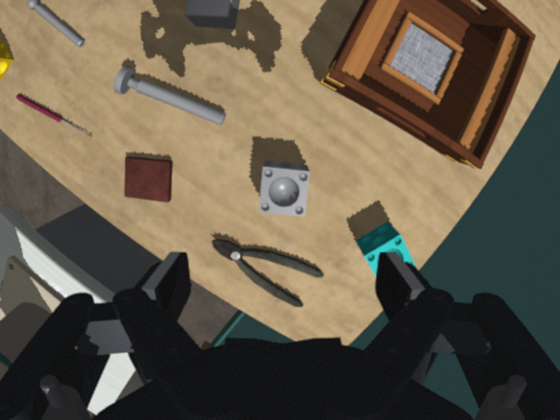

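```bash
python3 -c "
from h import *
s=ctrl.read_state();im=cv2.imread('pics/w1.png')
cv2.imwrite('pics/w1z.png',np.hstack([cv2.resize(im[140:230,240:330],None,fx=5,fy=5,interpolation=cv2.INTER_CUBIC)]))
cv2.imwrite('pics/w1b.png',cv2.resize(im[0:175,320:545],None,fx=3.4,fy=3.4,interpolation=cv2.INTER_CUBIC))
"
```

```text
(no output)
```

View pics/w1z.png

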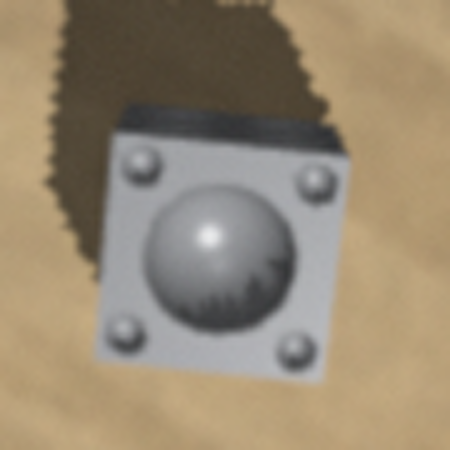

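View pics/w1b.png

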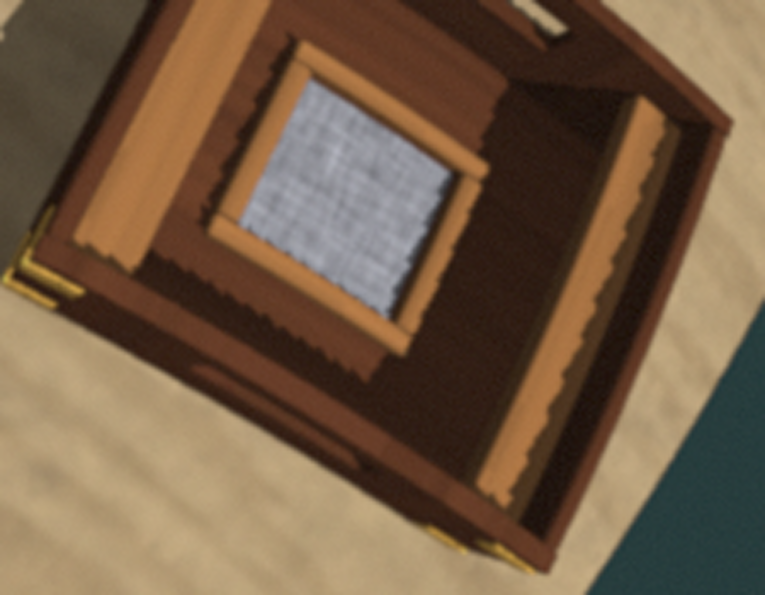

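```bash
python3 -c "
from h import *
s=ctrl.read_state();d=ctrl.get_image('wrist')
def rep(P,n):
    P=np.array(P);print(n,P.mean(0).round(1),[(np.linalg.norm(P[i]-P[i-1]).round(),np.degrees(np.arctan2(*(P[i]-P[i-1])[1::-1])).round(1)) for i in range(len(P))])
rep([onz(d,(240+a/5,140+b/5),44,s) for a,b in [(115,130),(348,156),(322,382),(98,360)]],'dom')
f=lambda a,b,z:onz(d,(320+a/3.4,b/3.4),z,s)
rep([f(a,b,13) for a,b in [(300,42),(487,170),(405,352),(210,228)]],'cleat')
rep([f(a,b,6) for a,b in [(313,80),(455,170),(392,318),(240,218)]],'inner')
rep([f(a,b,70) for a,b in [(40,245),(552,572),(730,122)]],'rim3')
rep([f(a,b,70) for a,b in [(40,245),(730,122)]],'rimdiag')
"
```

```text
dom [ 432.  -174.5   44. ] [(np.float64(44.0), np.float64(31.1)), (np.float64(43.0), np.float64(-60.3)), (np.float64(44.0), np.float64(-149.3)), (np.float64(43.0), np.float64(120.2))]
cleat [ 633.  -212.1   13. ] [(np.float64(72.0), np.float64(10.2)), (np.float64(75.0), np.float64(-80.3)), (np.float64(72.0), np.float64(-170.0)), (np.float64(74.0), np.float64(99.7))]
inner [ 635.6 -212.9    6. ] [(np.float64(56.0), np.float64(8.2)), (np.float64(57.0), np.float64(-78.2)), (np.float64(59.0), np.float64(-168.7)), (np.float64(60.0), np.float64(99.0))]
rim3 [ 612.5 -244.5   70. ] [(np.float64(231.0), np.float64(143.2)), (np.float64(170.0), np.float64(-80.8)), (np.float64(160.0), np.float64(10.6))]
rimdiag [ 634.2 -211.7   70. ] [(np.float64(231.0), np.float64(143.2)), (np.float64(231.0), np.float64(-36.8))]
```

```bash
python3 -c "
from h import *
go(432,-174.5,12,-59.7)"
```

```text
go [0.03  0.044 4.676] rot [-0.07 -0.03  5.84] dist 187 t 3.37 F [ 1.  -0.2  0.4] w 85.4
```

```bash
python3 -m creep '0 0 0.8 0 0 3 0; 0.03 0.04 1.6 0 0 5.8 0; 0.03 0.04 2.3 0 0 5.8 0; 0.03 0.04 3 0 0 5.8 0; 0.03 0.04 3.6 0 0 5.8 0; 0.03 0.04 4.1 0 0 5.8 0; 0.03 0.04 4.5 0 0 5.8 0; 0.03 0.04 4.68 0 0 5.8 0; 0.03 0.04 4.68 0 0 5.8 0'; python3 -c "
from h import *
s,d=shot('wrist','w2')
go(432,-174.5,12,-59.7)"
```

```text
clock: 4.12
eef_pos: [431.2, -173.7, 10.0]
tool_rot: [3.141, 0.002, -1.041]
force: [0.3, 1.2, -0.1]
width: 85.3
go [ 0.015 -0.008 -0.027] rot [-0.01  0.06  0.05] dist 1 t 4.17 F [ 1.3 -0.2 -0.1] w 85.2
```

View pics/w2.png

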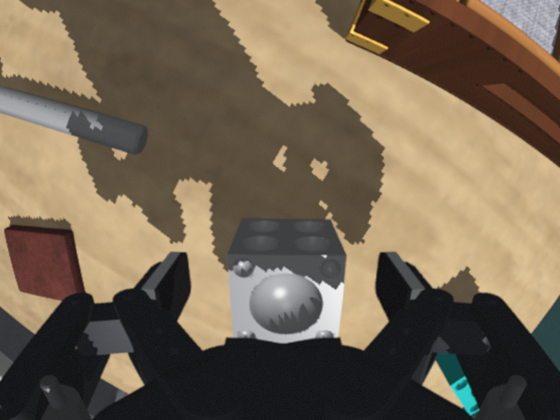

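```bash
python3 -m creep '0 0 0 0 0 0 0.2; 0 0 0 0 0 0 0.35; 0 0 0 0 0 0 0.5; 0 0 0 0 0 0 0.6; 0 0 0 0 0 0 0.7; 0 0 0 0 0 0 0.7; 0 0 0 0 0 0 0.7; 0 0 0 0 0 0 0.7'; python3 -c "
from h import *
go(520,-200,210,-80.3)"
```

```text
clock: 4.83
eef_pos: [431.3, -175.3, 12.5]
tool_rot: [-3.14, -0.001, -1.043]
force: [0.6, 1.0, 6.7]
width: 43.6
go [ 1.655 -1.614 -4.934] rot [-0.1  -0.04 20.53] dist 218 t 4.83 F [0.6 1.  6.7] w 43.6
```

```bash
python3 -m creep '0 0 -0.3 0 0 0 0.7; 0 0 -1 0 0 0 0.7; 0 0 -1.8 0 0 0 0.7; 0.3 -0.3 -2.6 0 0 3 0.7; 0.6 -0.6 -3.4 0 0 7 0.7; 0.9 -0.9 -4.2 0 0 11 0.7; 1.3 -1.3 -4.9 0 0 15 0.7; 1.65 -1.6 -4.9 0 0 20.5 0.7; 1.65 -1.6 -4.9 0 0 20.5 0.7; 1.65 -1.6 -4.9 0 0 20.5 0.7'; python3 -c "
from h import *
s,d=shot('wrist','w3')
cv2.imwrite('pics/w3z.png',cv2.resize(cv2.imread('pics/w3.png')[0:290,120:440],None,fx=2.4,fy=2.05,interpolation=cv2.INTER_CUBIC))
go(633,-212,150,-80.3)
print(s)"
```

```text
clock: 5.67
eef_pos: [518.8, -199.2, 206.9]
tool_rot: [3.14, 0.001, -1.399]
force: [-0.8, 0.1, -7.3]
width: 43.4
go [ 0.815 -2.795  1.398] rot [0.18 0.13 0.09] dist 129 t 5.72 F [-1.3 -0.5 -6.9] w 43.3
{'clock': 5.6667, 'qpos': array([-0.1763079 ,  0.64748027,  0.79625175,  1.82381955, -0.572935  ,
        0.91876716, -0.5175436 ]), 'qd': array([ 0.01320955, -0.00340509, -0.01238807,  0.06069405,  0.01410591,
        0.00659603,  0.01131049]), 'tau': array([ -0.22046762, -49.93711352,  11.58651352, -18.92131805,
        -0.19486086,  -0.32716683,  -0.12303818]), 'eef_pos': array([ 518.80282245, -199.18696065,  206.85868067]), 'tool_rot': array([ 3.14000197e+00,  9.65433081e-04, -1.39912481e+00]), 'force': array([-0.81832492,  0.14620278, -7.28398258]), 'torque': array([0.0895078 , 0.08099007, 0.05094436]), 'width': 43.41891858583781}
```

View pics/w3.png

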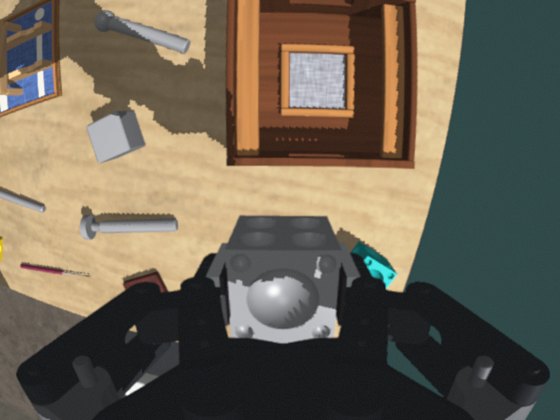

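```bash
cat >> h.py <<'E'
def rep(P,n):
    P=np.array(P);print(n,P.mean(0).round(1),[(float(np.linalg.norm(P[i]-P[i-1]).round()),float(np.degrees(np.arctan2(*(P[i]-P[i-1])[1::-1])).round(1))) for i in range(len(P))])
E
python3 -c "
from h import *
s=ctrl.read_state();d=ctrl.get_image('wrist')
rep([onz(d,p,13,s) for p in [(281,44),(354,45),(352,117),(280,115)]],'cleat')
rep([onz(d,p,6,s) for p in [(289,53),(347,54),(345,108),(287,106)]],'pad')
rep([onz(d,p,70,s) for p in [(227,165),(414,166)]],'front rim')
rep([onz(d,p,44,s) for p in [(118,111),(137,128),(143,153),(96,161),(88,138)][:1]],'b')
"
```

```text
cleat [ 628.5 -214.2   13. ] [(74.0, 9.0), (75.0, -79.0), (77.0, -171.6), (74.0, 99.3)]
pad [ 629.  -214.9    6. ] [(57.0, 7.7), (61.0, -79.3), (58.0, -172.1), (61.0, 99.0)]
front rim [ 549.8 -228.3   70. ] [(168.0, 100.1), (168.0, -79.9)]
b [569.  -21.1  44. ] [(0.0, 0.0)]
```

View pics/w3z.png

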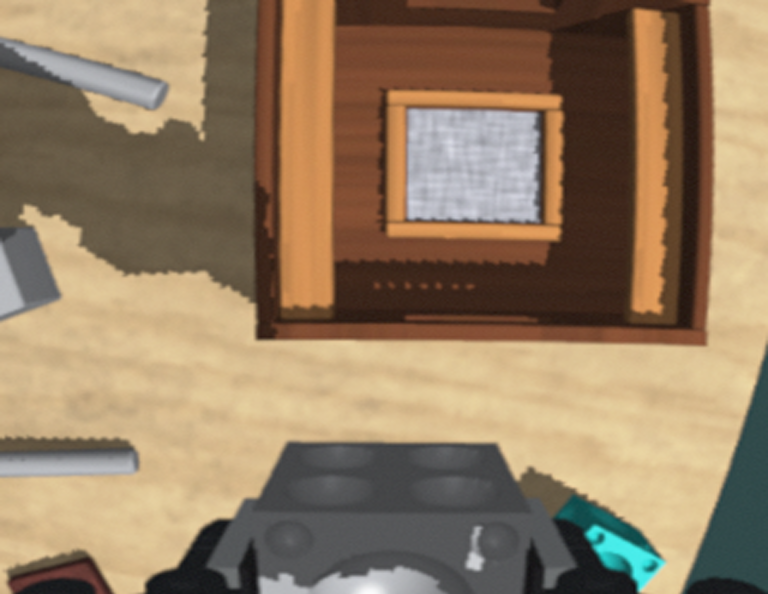

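```bash
python3 -c "
from h import *
s=ctrl.read_state();d=ctrl.get_image('wrist')
R=Ro.from_euler('xyz',s['tool_rot']).as_matrix()
for p in [(283,298),(229,250),(340,250)]:
    w=onz(d,p,s['eef_pos'][2]+32,s);print(R.T@(w-s['eef_pos']))
go(630,-214.4,110,-80.2)"
```

```text
[ -0.6950775    0.43673576 -31.9969652 ]
[-20.52927591 -19.89514943 -32.01408244]
[ 20.21073929 -19.93518066 -32.12202314]
go [ 0.855 -2.725  2.399] rot [ 0.17  0.14 -0.08] dist 149 t 5.82 F [-0.7 -0.3 -6.4] w 43.2
```

```bash
python3 -m creep '0.2 -0.7 0.2 0 0 0 0.7; 0.4 -1.4 0.5 0 0 0 0.7; 0.65 -2.1 1 0 0 0 0.7; 0.86 -2.72 1.6 0 0 0 0.7; 0.86 -2.72 2.2 0 0 0 0.7; 0.86 -2.72 2.4 0 0 0 0.7; 0.86 -2.72 2.4 0 0 0 0.7; 0.86 -2.72 2.4 0 0 0 0.7'; python3 -c "
from h import *
shot('side','s2',(60,110,340,320),2.8)
go(630,-214.4,20,-80.2)"
```

```text
clock: 6.48
eef_pos: [630.7, -216.1, 111.3]
tool_rot: [3.14, 0.001, -1.402]
force: [0.4, -0.8, -5.0]
width: 43.0
go [-0.061  0.032  2.315] rot [-0.02 -0.04 -0.15] dist 93 t 6.53 F [ 0.5  0.2 -5.4] w 43.3
```

View pics/s2.png

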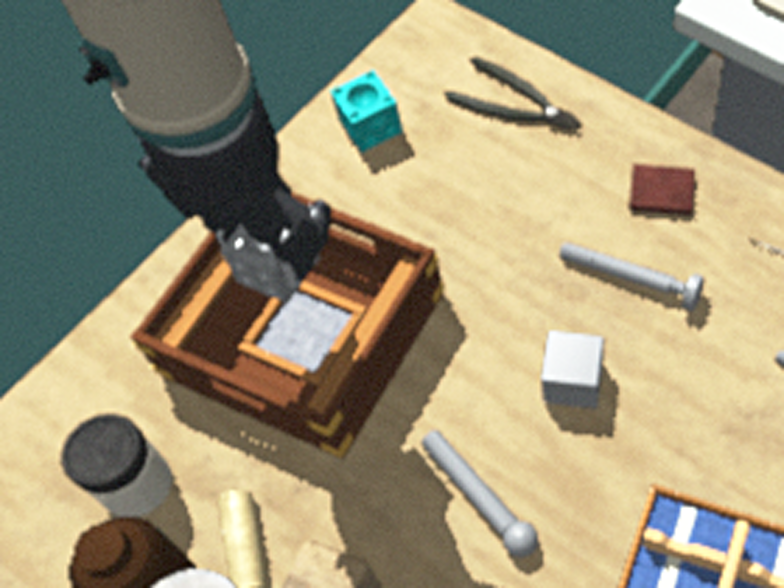

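```bash
python3 -m creep '-0.05 0.03 0.5 0 0 0 0.7; -0.05 0.03 1.1 0 0 0 0.7; -0.05 0.03 1.6 0 0 0 0.7; -0.05 0.03 1.9 0 0 0 0.7; -0.05 0.03 2.1 0 0 0 0.7; -0.05 0.03 2.2 0 0 0 0.7; -0.05 0.03 2.27 0 0 0 0.7; -0.05 0.03 2.3 0 0 0 0.7; -0.05 0.03 2.3 0 0 0 0.7'; python3 -c "
from h import *
shot('wrist','w4')
go(630,-214.4,19,-80.2)"
```

```text
clock: 7.28
eef_pos: [631.1, -214.4, 20.4]
tool_rot: [-3.14, -0.001, -1.401]
force: [0.1, -0.9, -5.5]
width: 43.0
go [-0.002  0.027  0.035] rot [-0.07 -0.04 -0.08] dist 2 t 7.33 F [ 0.4 -0.3 -6.6] w 43.3
```

View pics/w4.png

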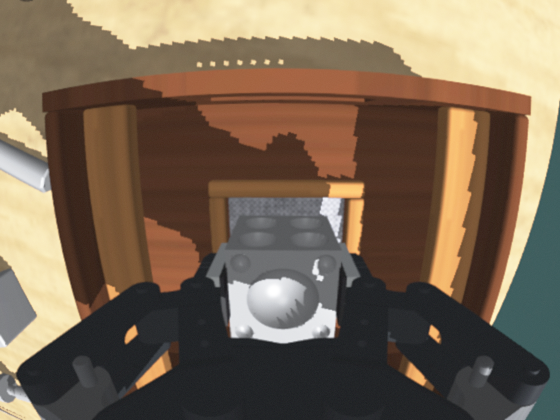

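```bash
python3 -m creep '0 0 0.03 0 0 0 0.7; 0 0 0.05 0 0 0 0.7; 0 0 0.06 0 0 0 0.7; 0 0 0.06 0 0 0 0.6; 0 0 0.06 0 0 0 0.45; 0 0 0.06 0 0 0 0.35; 0 0 0.06 0 0 0 0.3; 0 0 0.06 0 0 0 0.3; 0 0 0.06 0 0 0 0.3'; python3 -c "
from h import *
go(630,-214.4,180,-80.2)"
```

```text
clock: 8.08
eef_pos: [630.6, -214.1, 17.1]
tool_rot: [-3.141, -0.0, -1.401]
force: [0.1, 0.3, 0.2]
width: 59.7
go [ 0.005  0.017 -4.072] rot [-0.01 -0.01 -0.08] dist 163 t 8.08 F [0.1 0.3 0.2] w 59.7
```

```bash
python3 -m creep '0 0 -0.4 0 0 0 0.3; 0 0 -1 0 0 0 0.3; 0 0 -1.8 0 0 0 0.3; 0 0 -2.6 0 0 0 0.2; 0 0.5 -3.4 0 0 0 0.1; 0 1.2 -4.2 0 0 0 0; -0.3 1.9 -5 0 0 0 0; -0.3 2.3 -5 0 0 0 0; -0.3 2.3 -5 0 0 0 0; -0.3 2.3 -5 0 0 0 0'; python3 -c "
from h import *
s,d=shot('wrist','w5')
print(s['eef_pos'])
go(590,80,230,-75)"
```

```text
clock: 8.92
eef_pos: [537.6, -217.9, 218.9]
tool_rot: [-3.139, -0.0, -1.403]
force: [1.0, 0.1, 0.4]
width: 85.1
[ 537.63496862 -217.91779421  218.90877717]
go [-7.111 -2.527 -0.295] rot [-0.1  -0.   -5.28] dist 302 t 8.97 F [ 0.2  0.1 -0.2] w 85.9
```

View pics/w5.png

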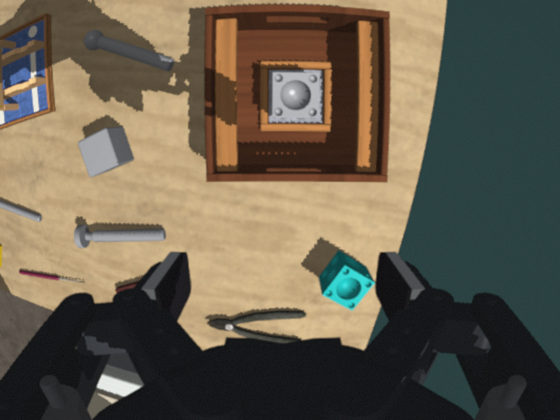

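```bash
python3 -c "
from h import *
s=ctrl.read_state();d=ctrl.get_image('wrist')
rep([onz(d,p,70,s) for p in [(208,9),(390,12),(386,181),(206,180)]],'rim')
rep([onz(d,p,13,s) for p in [(261,62),(331,63),(329,130),(259,129)]],'cleat')
rep([onz(d,p,50,s) for p in [(269,69),(325,70),(323,125),(268,124)]],'dom')
cv2.imwrite('pics/w5z.png',cv2.resize(cv2.imread('pics/w5.png')[0:200,190:400],None,fx=3,fy=3,interpolation=cv2.INTER_CUBIC))
"
```

```text
rim [ 631.  -215.3   70. ] [(159.0, 8.6), (166.0, -80.1), (161.0, -170.9), (167.0, 99.6)]
cleat [ 630.8 -214.1   13. ] [(72.0, 7.9), (74.0, -80.4), (72.0, -171.6), (74.0, 99.2)]
dom [ 626.9 -214.5   50. ] [(53.0, 8.6), (53.0, -80.6), (53.0, -172.0), (52.0, 99.1)]
```

View pics/w5z.png

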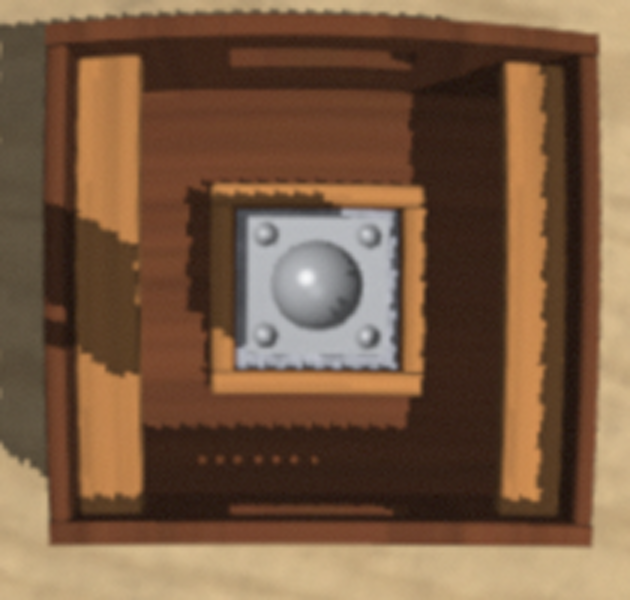

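```bash
python3 -m creep '-0.8 -0.3 0 0 0 0 0; -1.6 -0.6 0 0 0 0 0; -2.5 -0.9 0 0 0 -1 0; -3.4 -1.2 0 0 0 -2 0; -4.3 -1.5 0 0 0 -3 0; -5.2 -1.8 0 0 0 -4 0; -6.1 -2.1 -0.1 0 0 -5 0; -6.7 -2.1 -0.2 0 0 -5.3 0; -7.1 -2.1 -0.3 0 0 -5.3 0; -7.1 -2.1 -0.3 0 0 -5.3 0'; python3 -c "
from h import *
s,d=shot('wrist','w6')
print(s['eef_pos'],s['tool_rot'])
"
```

```text
clock: 9.85
eef_pos: [573.0, 82.4, 228.1]
tool_rot: [3.141, 0.002, -1.3]
force: [0.8, 0.1, -0.8]
width: 85.7
[572.96563635  82.37844628 228.14216166] [ 3.14067424e+00  2.16495788e-03 -1.30036277e+00]
```

View pics/w6.png

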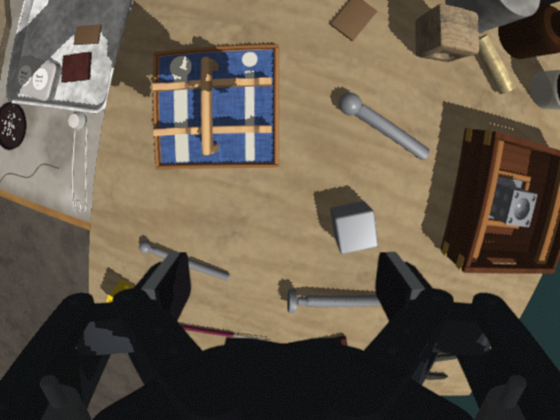

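```bash
python3 -c "
from h import *
s=ctrl.read_state();d=ctrl.get_image('wrist')
cv2.imwrite('pics/w6z.png',cv2.resize(cv2.imread('pics/w6.png')[30:180,140:290],None,fx=4,fy=4,interpolation=cv2.INTER_CUBIC))
"
```

```text
(no output)
```

View pics/w6z.png

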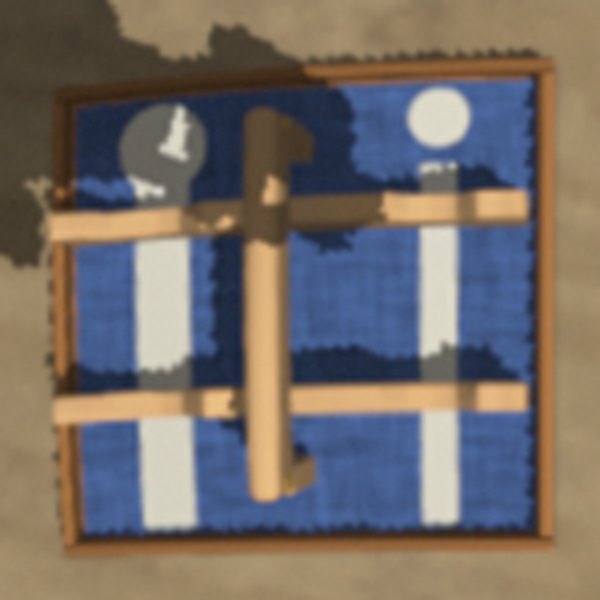

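```bash
python3 -c "
from h import *
s=ctrl.read_state();d=ctrl.get_image('wrist')
f=lambda a,b,z:onz(d,(140+a/4,30+b/4),z,s)
rep([f(262,108,52),f(267,492,52)],'bar')
for z in (0,12): rep([f(*p,z) for p in [(55,90),(553,60),(550,548),(66,553)]],'tray')
go(629,177,110,-75)
"
```

```text
bar [632.  171.5  52. ] [(96.0, 15.1), (96.0, -164.9)]
tray [630.8 174.5   0. ] [(140.0, 15.0), (147.0, -75.1), (140.0, -165.2), (146.0, 104.9)]
tray [631.  171.9  12. ] [(136.0, 15.0), (142.0, -75.1), (136.0, -165.2), (142.0, 104.9)]
go [-2.094 -2.013  2.961] rot [ 0.05 -0.08 -0.  ] dist 166 t 10.0 F [-0.5 -0.2  0.6] w 85.6
```

```bash
python3 -m creep '-0.5 -0.5 0.4 0 0 0 0; -1 -1 0.9 0 0 0 0; -1.5 -1.5 1.4 0 0 0 0; -2 -2.04 1.9 0 0 0 0; -2 -2.04 2.4 0 0 0 0; -2 -2.04 2.7 0 0 0 0; -2 -2.04 2.7 0 0 0 0; -2 -2.04 2.7 0 0 0 0'; python3 -c "
from h import *
s,d=shot('wrist','w7')
print(s['eef_pos'],s['tool_rot'])
"
```

```text
clock: 10.67
eef_pos: [630.7, 171.8, 121.1]
tool_rot: [3.14, -0.002, -1.312]
force: [-0.6, -0.5, 1.0]
width: 85.4
[630.65270141 171.83095587 121.06336811] [ 3.14013930e+00 -1.64127404e-03 -1.31237656e+00]
```

View pics/w7.png

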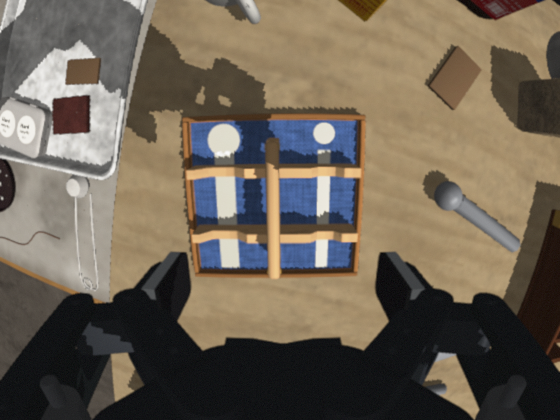

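```bash
python3 -c "
from h import *
s=ctrl.read_state();d=ctrl.get_image('wrist')
rep([onz(d,p,52,s) for p in [(273,138),(274,278)]],'bar')
rep([onz(d,p,30,s) for p in [(188,172),(361,172),(358,237),(193,237)]],'rails')
for z in (0,12): rep([onz(d,p,z,s) for p in [(183,119),(365,115),(357,275),(196,276)]],'tray')
print(proj(d,[s['eef_pos'][0],s['eef_pos'][1],52],s))
"
```

```text
bar [633.5 179.9  52. ] [(100.0, 14.8), (100.0, -165.2)]
rails [632.5 179.4  30. ] [(52.0, 15.0), (129.0, -75.3), (51.0, -164.2), (129.0, 104.9)]
tray [628.1 178.8   0. ] [(142.0, 15.5), (149.0, -74.1), (143.0, -164.6), (149.0, 105.4)]
tray [631.2 179.4  12. ] [(136.0, 15.5), (143.0, -74.1), (137.0, -164.6), (143.0, 105.4)]
(np.float64(283.5639436554817), np.float64(218.0180777093866))
```

```bash
python3 -c "
from h import *
go(632.5,179.5,31,-75)
"
```

```text
go [-0.161 -0.058  2.293] rot [-0.11 -0.06 -0.14] dist 92 t 10.77 F [-0.1 -0.1 -0.3] w 85.2
```

```bash
python3 -m creep '-0.16 -0.06 0.5 0 0 0 0; -0.16 -0.06 1 0 0 0 0; -0.16 -0.06 1.5 0 0 0 0; -0.16 -0.06 1.9 0 0 0 0; -0.16 -0.06 2.2 0 0 0 0; -0.16 -0.06 2.3 0 0 0 0; -0.16 -0.06 2.3 0 0 0 0'; python3 -c "
from h import *
s,d=shot('wrist','w8')
go(632.5,179.5,31,-75)
rep([onz(d,p,52,s) for p in [(273,138),(274,278)]],'bar')
"
```

```text
clock: 11.35
eef_pos: [631.2, 181.2, 28.7]
tool_rot: [3.141, -0.0, -1.309]
force: [0.5, -0.4, -0.2]
width: 85.2
go [ 0.048 -0.005 -0.036] rot [-0.03 -0.01  0.  ] dist 2 t 11.4 F [-0.6 -0.4  0.6] w 85.3
bar [660.9 193.6  52. ] [(56.0, 15.0), (56.0, -165.0)]
```

View pics/w8.png

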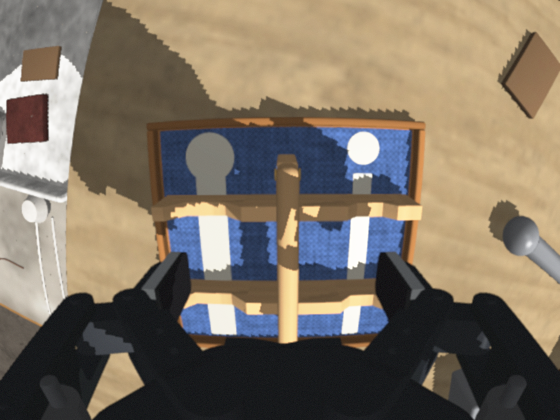

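```bash
python3 -c "
from h import *
s=ctrl.read_state();d=ctrl.get_image('wrist')
R=Ro.from_euler('xyz',s['tool_rot']).as_matrix()
for p,z in [((287,206),30),((285,300),30),((288,165),52),((286,158),52),((288,250),52),((150,124),12),((424,123),12),((210,154),5),((363,146),5)]:
    print(p,(R.T@(onz(d,p,z,s)-s['eef_pos'])).round(1))
"; python3 -m creep '0.06 0 0 0 0 0 0.3; 0.06 0 0 0 0 0 0.6; 0.06 0 0 0 0 0 0.8; 0.06 0 0 0 0 0 1; 0.06 0 0 0 0 0 1; 0.06 0 0 0 0 0 1; 0.06 0 0 0 0 0 1; 0.06 0 0 0 0 0 1; 0.06 0 0 0 0 0 1; 0.06 0 0 0 0 0 1'
```

```text
(287, 206) [  1.2 -28.   -0.4]
(285, 300) [ 0.4 21.1 -0.4]
(288, 165) [  1.2 -49.7 -22.4]
(286, 158) [  0.4 -52.3 -22.4]
(288, 250) [  1.3 -16.  -22.4]
(150, 124) [-68.5 -66.3  17.6]
(424, 123) [ 71.9 -67.3  17.6]
(210, 154) [-38.4 -49.   24.6]
(363, 146) [ 40.9 -53.3  24.6]
clock: 12.28
eef_pos: [632.2, 179.4, 29.4]
tool_rot: [-3.141, 0.0, -1.309]
force: [-0.7, 0.5, 3.2]
width: 7.7
```

```bash
python3 -m creep '0 0 -0.2 0 0 0 1; 0 0 -0.6 0 0 0 1; 0 0 -1.2 0 0 0 1; 0 0 -1.9 0 0 0 1; 0 0 -2.6 0 0 0 1; 0 0 -3.3 0 0 0 1; 0 0 -3.9 0 0 0 1; 0 0 -4 0 0 0 1; 0 0 -4 0 0 0 1'; python3 -c "
from h import *
s,d=shot('wrist','w9')
go(628,-215,190,-80.5)
R=Ro.from_euler('xyz',s['tool_rot']).as_matrix();zt=s['eef_pos'][2]-29.5
"
```

```text
clock: 13.03
eef_pos: [633.0, 179.3, 191.5]
tool_rot: [-3.138, 0.0, -1.309]
force: [0.2, -0.3, -3.1]
width: 7.7
go [ 9.501  2.646 -0.021] rot [-0.02  0.04  5.52] dist 395 t 13.08 F [-0.4 -0.1 -4.1] w 7.7
```

View pics/w9.png

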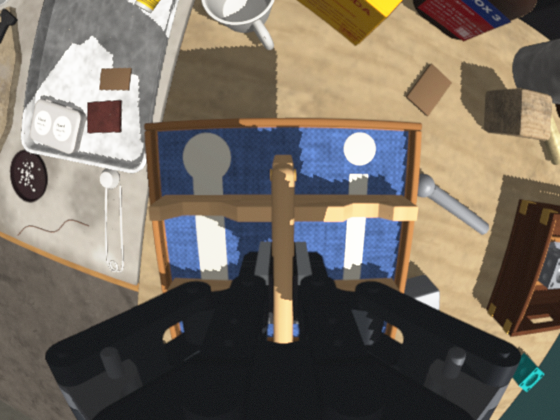

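```bash
python3 -m creep '0.4 0.1 0 0 0 0 1; 1.1 0.3 0 0 0 0 1; 1.9 0.5 0 0 0 1 1; 2.7 0.7 0 0 0 2 1; 3.5 0.9 0 0 0 3 1; 4.3 1.2 0 0 0 4 1; 5.1 1.4 0 0 0 5 1; 5.9 1.6 0 0 0 5.5 1; 6.6 1.8 0 0 0 5.5 1; 7.2 2 0 0 0 5.5 1'; python3 -m creep '0.6 0.18 0 0 0 0 1; 1.2 0.35 0 0 0 0 1; 1.7 0.5 0 0 0 0 1; 2 0.6 0 0 0 0 1; 2.1 0.65 0 0 0 0 1; 2.1 0.65 0 0 0 0 1; 2.1 0.65 0 0 0 0 1'; python3 -c "
from h import *
s,d=shot('wrist','w10')
shot('side','s10',(60,60,340,320),2.3)
go(628,-215,190,-80.5)
"
```

```text
clock: 13.92
eef_pos: [627.8, -121.8, 186.9]
tool_rot: [3.138, 0.0, -1.407]
force: [0.4, 0.4, -2.4]
width: 7.6
clock: 14.5
eef_pos: [617.7, -204.8, 188.2]
tool_rot: [3.141, 0.002, -1.404]
force: [0.1, 1.1, -3.4]
width: 7.7
go [ 0.307 -0.196 -0.037] rot [0.01 0.11 0.17] dist 15 t 14.6 F [-0.2  0.6 -3.9] w 8.0
```

View pics/w10.png

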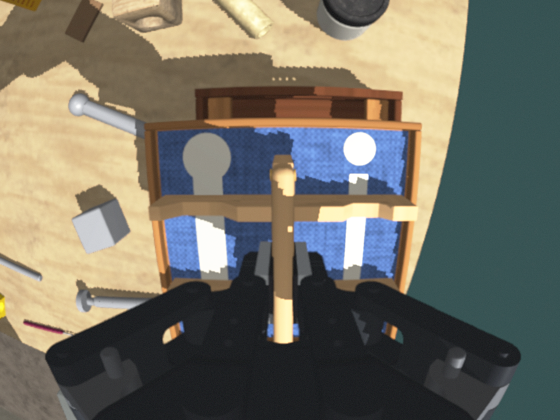

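View pics/s10.png

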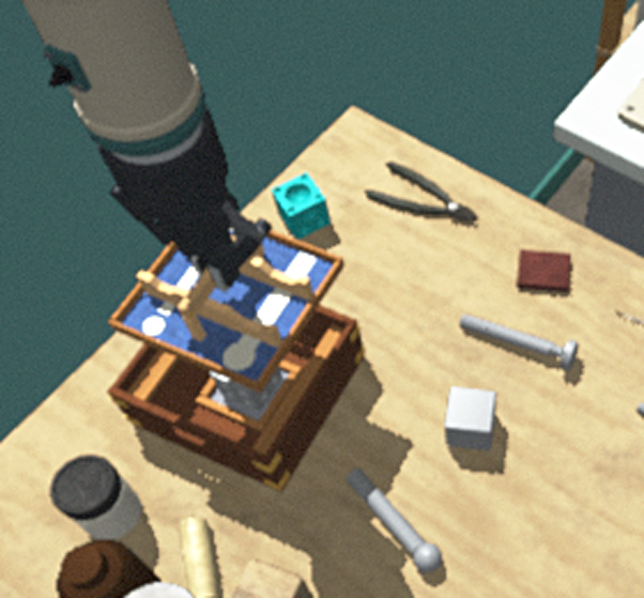

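```bash
python3 -c "
from h import *
s=ctrl.read_state();d=ctrl.get_image('wrist')
a=[onz(d,p,70,s) for p in [(197,90),(403,93)]];rep(a,'farrim')
u=np.array([np.cos(np.radians(9.5)),np.sin(np.radians(9.5)),0]);print(np.mean(a,0)-82*u)
R=Ro.from_euler('xyz',s['tool_rot']).as_matrix()
for h in (8,12,16):
  for p in [(147,124),(421,124)]: print(h,(R.T@(onz(d,p,s['eef_pos'][2]-29.5+h,s)-s['eef_pos'])).round(1))
"
```

```text
farrim [ 710.6 -202.6   70. ] [(168.0, 99.6), (168.0, -80.4)]
[ 629.67566006 -216.16950502   70.        ]
8 [-72.  -66.3  21.6]
8 [ 71.8 -66.5  21.3]
12 [-70.3 -66.3  17.6]
12 [ 70.  -66.5  17.3]
16 [-68.5 -66.4  13.6]
16 [ 68.2 -66.5  13.4]
```

```bash
python3 -c "
from h import *
go(631.5,-215.5,112,-80.4)
"
```

```text
go [ 0.332 -0.28   1.918] rot [0.   0.09 0.08] dist 79 t 14.65 F [-0.2  0.6 -2.8] w 7.3
```

```bash
python3 -m creep '0.2 -0.15 0.2 0 0 0 1; 0.33 -0.28 0.6 0 0 0 1; 0.33 -0.28 1.1 0 0 0 1; 0.33 -0.28 1.5 0 0 0 1; 0.33 -0.28 1.8 0 0 0 1; 0.33 -0.28 1.92 0 0 0 1; 0.33 -0.28 1.92 0 0 0 1; 0.33 -0.28 1.92 0 0 0 1'; python3 -c "
from h import *
s,d=shot('wrist','w11')
shot('side','s11',(60,60,340,320),2.3)
go(631.5,-215.5,84,-80.4)
"
```

```text
clock: 15.32
eef_pos: [631.4, -218.1, 112.7]
tool_rot: [-3.141, -0.001, -1.404]
force: [0.6, -0.2, -1.6]
width: 7.7
go [-0.073 -0.007  0.737] rot [-0.1  -0.07 -0.08] dist 30 t 15.42 F [-0.1  0.2 -3.4] w 7.9
```

View pics/w11.png

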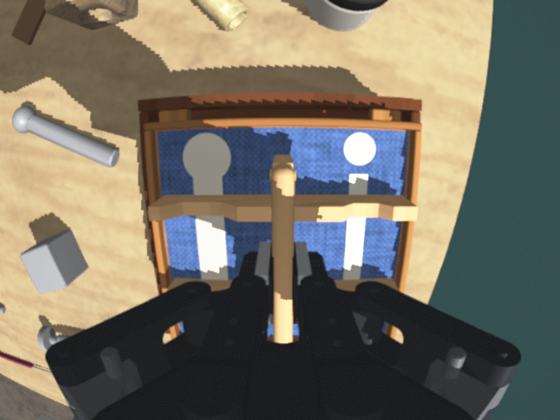

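View pics/s11.png

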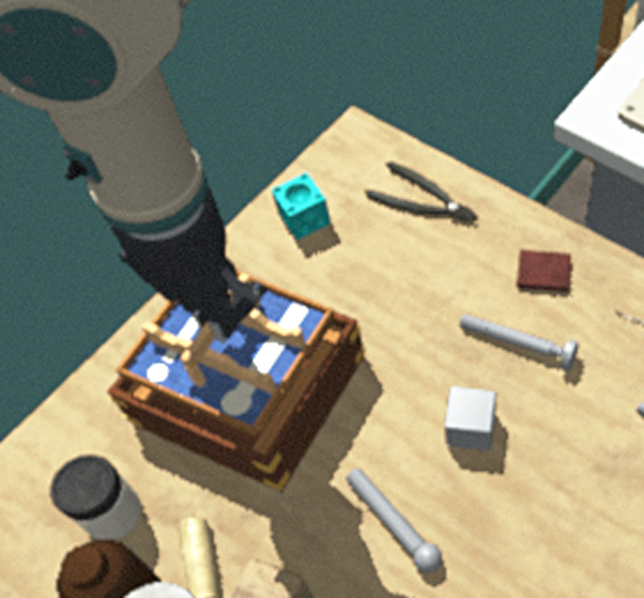

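```bash
python3 -c "
from h import *
s=ctrl.read_state();d=ctrl.get_image('wrist')
R=Ro.from_euler('xyz',s['tool_rot']).as_matrix()
for p,z in [((139,102),70),((421,103),70),((147,124),s['eef_pos'][2]-21.5),((421,124),s['eef_pos'][2]-21.5)]: print(p,(R.T@(onz(d,p,z,s)-s['eef_pos'])).round(1))
"
```

```text
(139, 102) [-86.5 -80.   43.5]
(421, 103) [ 81.4 -79.2  43.7]
(147, 124) [-72.  -66.3  21.5]
(421, 124) [ 72.  -66.5  21.7]
```

```bash
python3 -m creep '-0.04 0 0.05 0 0 0 1; -0.07 0 0.15 0 0 0 1; -0.07 0 0.3 0 0 0 1; -0.07 0 0.45 0 0 0 1; -0.07 0 0.57 0 0 0 1; -0.07 0 0.65 0 0 0 1; -0.07 0 0.69 0 0 0 1; -0.07 0 0.69 0 0 0 1'; python3 -c "
from h import *
s,d=shot('wrist','w12')
go(631.5,-215.5,83.5,-80.4)
"
```

```text
clock: 16.13
eef_pos: [630.1, -215.1, 84.1]
tool_rot: [3.141, 0.0, -1.405]
force: [0.3, -1.5, -2.9]
width: 8.1
go [ 0.011 -0.028  0.025] rot [ 0.02  0.   -0.09] dist 2 t 16.18 F [-0.7  0.1 -2.5] w 7.7
```

View pics/w12.png

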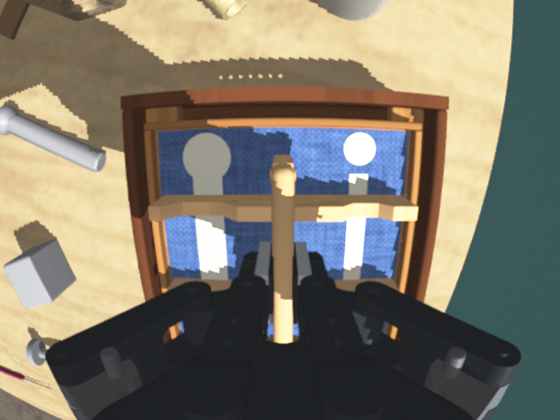

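```bash
python3 -m creep '0 0 0.02 0 0 0 1; 0 0 0.04 0 0 0 1; 0 0 0.06 0 0 0 1; 0 0 0.06 0 0 0 1; 0 0 0.06 0 0 0 0.8; 0 0 0.06 0 0 0 0.6; 0 0 0.06 0 0 0 0.5; 0 0 0.06 0 0 0 0.5'; python3 -c "
from h import *
go(630,-215.5,84,-80.4)
"
```

```text
clock: 16.85
eef_pos: [630.6, -215.2, 82.4]
tool_rot: [-3.141, -0.0, -1.405]
force: [-0.1, -0.2, 0.7]
width: 42.8
go [ 0.005  0.016 -0.041] rot [-0.01 -0.01 -0.08] dist 2 t 16.85 F [-0.1 -0.2  0.7] w 42.8
```

```bash
python3 -m creep '0 0 -0.3 0 0 0 0.4; 0 0 -0.8 0 0 0 0.3; 0 0 -1.5 0 0 0 0.2; 0 0.3 -2.2 0 0 0 0; 0 0.8 -2.8 0 0 0 0; 0 1.5 -3.3 0 0 0 0; 0 2.1 -3.6 0 0 0 0; 0 2.1 -3.6 0 0 0 0; 0 2.1 -3.6 0 0 0 0'; python3 -c "
from h import *
s,d=shot('wrist','w13',(180,0,420,220),2.7)
shot('side','s13',(80,120,300,320),2.9)
go(610,-30,200,-14)
"
```

```text
clock: 17.6
eef_pos: [547.3, -229.8, 228.4]
tool_rot: [-3.139, -0.001, -1.407]
force: [0.6, -0.2, -0.3]
width: 85.2
go [-4.633 -2.339  0.667] rot [-7.000e-02 -2.000e-02 -6.642e+01] dist 209 t 17.7 F [ 0.6  1.2 -0.2] w 85.2
```

View pics/w13.png

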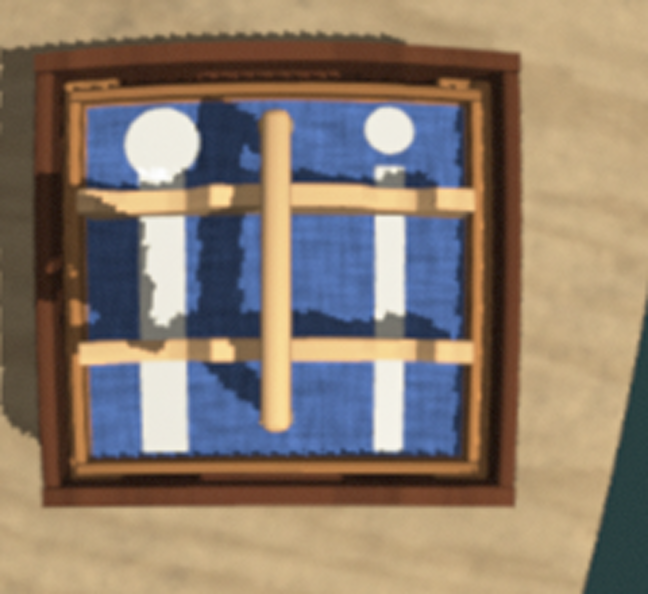

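View pics/s13.png

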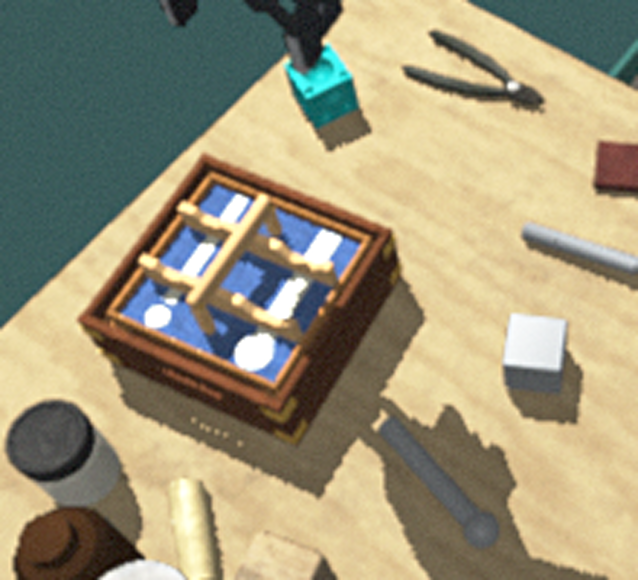

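```bash
python3 -c "
from h import *
s=ctrl.read_state();d=ctrl.get_image('wrist')
f=lambda a,b,z:onz(d,(180+a/2.7,b/2.7),z,s)
rep([f(276,112,106),f(276,428,106)],'bar')
rep([f(80,192,84),f(475,192,84),f(473,346,84),f(80,346,84)],'rails')
rep([f(36,55,70),f(520,53,70),f(515,505,70),f(43,505,70)],'rim')
rep([f(68,85,62),f(482,88,62),f(480,475,62),f(73,472,62)],'tray')
"; python3 -m creep '-0.6 -0.3 0.05 0 0 -7 0; -1.2 -0.6 0.1 0 0 -14 0; -1.8 -0.9 0.2 0 0 -21 0; -2.4 -1.2 0.3 0 0 -28 0; -3 -1.5 0.4 0 0 -35 0; -3.6 -1.8 0.5 0 0 -42 0; -4.2 -2.1 0.6 0 0 -49 0; -4.6 -2.3 0.7 0 0 -56 0; -4.6 -2.3 0.7 0 0 -63 0; -4.6 -2.3 0.7 0 0 -66.4 0'; python3 -c "
from h import *
s,d=shot('wrist','w14')
print(s['eef_pos'],s['tool_rot'])
"
```

```text
bar [ 629.3 -213.5  106. ] [(95.0, 9.6), (95.0, -170.4)]
rails [ 632.1 -213.3   84. ] [(51.0, 9.0), (127.0, -80.4), (51.0, -170.5), (128.0, 99.6)]
rim [ 631.2 -214.    70. ] [(160.0, 9.7), (167.0, -80.1), (161.0, -170.2), (167.0, 99.6)]
tray [ 630.3 -213.1   62. ] [(140.0, 9.6), (145.0, -80.9), (140.0, -169.9), (146.0, 99.2)]
clock: 18.58
eef_pos: [608.5, -29.2, 196.7]
tool_rot: [-3.141, 0.002, -0.235]
force: [-0.2, -0.3, -0.1]
width: 85.4
[608.51042563 -29.20387035 196.71058879] [-3.14109397e+00  2.10811129e-03 -2.35403616e-01]
```

View pics/w14.png

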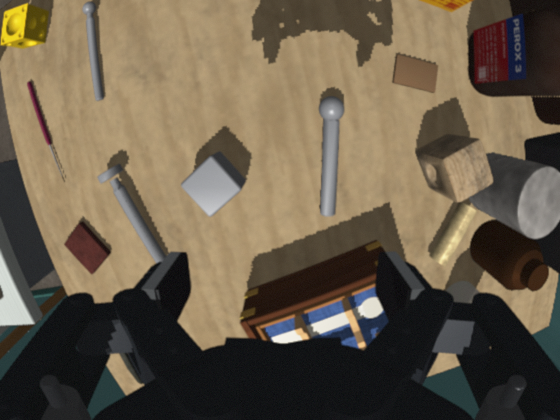

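```bash
python3 -c "
from h import *
s=ctrl.read_state();d=ctrl.get_image('wrist')
A=onz(d,(331.5,108),13,s);B=onz(d,(328,213),10,s)
u=(A-B)/np.linalg.norm(A-B);print(A,B,np.linalg.norm(A-B),np.degrees(np.arctan2(u[1],u[0])),'mid',B+62*u)
m=B+62*u; print(m)
go(m[0],m[1],90,np.degrees(np.arctan2(u[1],u[0]))-90)
"
```

```text
[673.89675207  33.84377841  13.        ] [647.8675235  -72.44248495  10.        ] 109.46821693569812 76.23924561015464 mid [662.60981324 -12.24466212  11.69912332]
[662.60981324 -12.24466212  11.69912332]
go [ 1.206 -0.792  2.682] rot [-0.    0.07 -0.22] dist 122 t 18.68 F [ 0.2 -0.6  0.3] w 85.4
```

```bash
python3 -m creep '0.4 -0.3 0.6 0 0 0 0; 0.8 -0.6 1.2 0 0 0 0; 1.2 -0.8 1.8 0 0 0 0; 1.2 -0.8 2.3 0 0 0 0; 1.2 -0.8 2.6 0 0 0 0; 1.2 -0.8 2.7 0 0 0 0; 1.2 -0.8 2.7 0 0 0 0'; python3 -c "
from h import *
s,d=shot('wrist','w15')
print(s['eef_pos'],s['tool_rot'])
"
```

```text
clock: 19.27
eef_pos: [661.1, -13.5, 89.1]
tool_rot: [3.14, 0.003, -0.247]
force: [-0.5, 0.6, -0.5]
width: 85.4
[661.1400004  -13.45577173  89.12509574] [ 3.14048115e+00  2.57273789e-03 -2.47348669e-01]
```

View pics/w15.png

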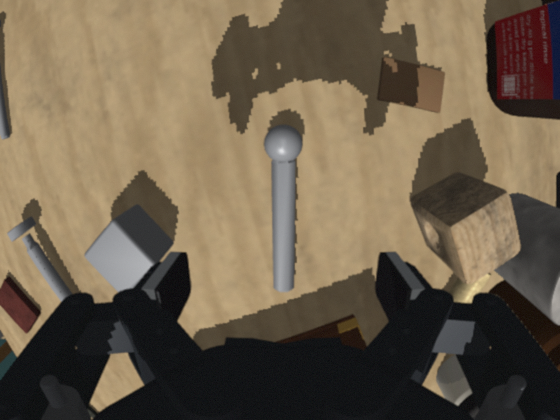

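```bash
python3 -c "
from h import *
s=ctrl.read_state();d=ctrl.get_image('wrist')
A=onz(d,(283,145),13,s);B=onz(d,(284.5,289),8,s)
u=(A-B)/np.linalg.norm(A-B);yaw=np.degrees(np.arctan2(u[1],u[0]))
m=B+62*u; print(np.linalg.norm(A-B),yaw,m)
go(m[0],m[1],2.5,yaw-90)
"
```

```text
111.664467408427 76.50399132549114 [662.9341688  -14.3632304   10.77617408]
go [0.011 0.018 2.221] rot [ 0.   -0.07 -0.65] dist 89 t 19.37 F [ 0.6 -0.2  0.3] w 85.4
```

```bash
python3 -m creep '0.01 0.02 0.5 0 0 -0.6 0; 0.01 0.02 1 0 0 -0.6 0; 0.01 0.02 1.5 0 0 -0.6 0; 0.01 0.02 1.9 0 0 -0.6 0.1; 0.01 0.02 2.1 0 0 -0.6 0.3; 0.01 0.02 2.18 0 0 -0.6 0.5; 0.01 0.02 2.18 0 0 -0.6 0.6; 0.01 0.02 2.18 0 0 -0.6 0.6'; python3 -c "
from h import *
s,d=shot('wrist','w16')
go(663,-14.4,3,-13.5)"
```

```text
clock: 20.03
eef_pos: [663.4, -14.1, 4.5]
tool_rot: [-3.141, -0.002, -0.235]
force: [0.3, -0.6, 0.1]
width: 34.3
go [-0.011  0.012  0.041] rot [-0.02 -0.14  0.01] dist 2 t 20.08 F [-0.3 -0.6 -0.2] w 34.5
```

View pics/w16.png

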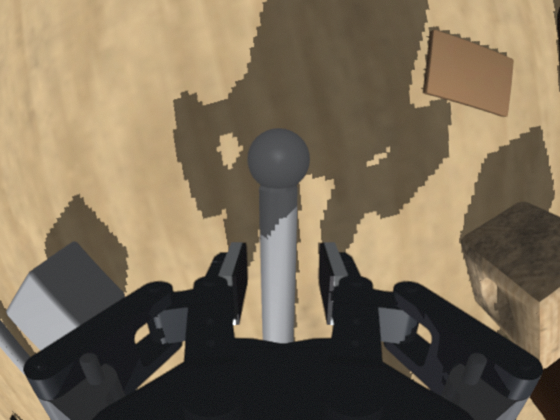

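Punch lies between the fingers (columns 262–298 vs pads 240/325). Close with a slight lowering.

```bash
python3 -m creep '0 0 0.02 0 0 0 0.8; 0 0 0.03 0 0 0 1; 0 0 0.03 0 0 0 1; 0 0 0.03 0 0 0 1; 0 0 0.03 0 0 0 1; 0 0 0.03 0 0 0 1; 0 0 0.03 0 0 0 1'; python3 -c "
from h import *
go(600,-150,200,-80.4)"
```

```text
clock: 20.67
eef_pos: [663.2, -13.9, 3.4]
tool_rot: [-3.141, -0.002, -0.235]
force: [-0.9, 0.3, 5.2]
width: 14.0
go [-0.735  3.675 -4.919] rot [-0.09 -0.07 66.92] dist 247 t 20.67 F [-0.9  0.3  5.2] w 14.0
```

```bash
python3 -m creep '0 0 -0.2 0 0 0 1; 0 0 -0.7 0 0 0 1; 0 0 -1.4 0 0 0 1; 0 0 -2.2 0 0 0 1; 0 0 -3 0 0 0 1; 0 0 -3.8 0 0 0 1; 0 0.2 -4.5 0 0 5 1; -0.1 0.6 -4.9 0 0 11 1; -0.2 1.1 -4.9 0 0 18 1; -0.3 1.6 -4.9 0 0 25 1'; python3 -c "
from h import *
s,d=shot('wrist','w17')
go(560,-190,200,-80.4)"
```

```text
clock: 21.5
eef_pos: [636.2, -73.5, 200.1]
tool_rot: [-3.139, -0.002, -0.676]
force: [-0.7, 0.1, -2.5]
width: 14.5
go [3.41e-01 3.29e+00 1.00e-03] rot [ 0.15 -0.19 40.96] dist 132 t 21.55 F [-3.3 -3.6 -2.5] w 14.3
```

View pics/w17.png

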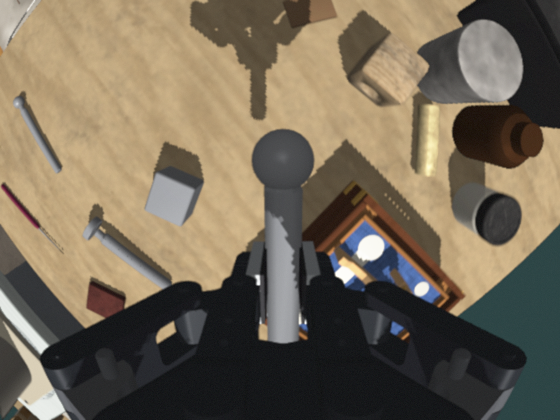

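```bash
python3 -c "
from h import *
s=ctrl.read_state();d=ctrl.get_image('wrist')
R=Ro.from_euler('xyz',s['tool_rot']).as_matrix()
for p in [(283,159),(283,190)]:print((R.T@(onz(d,p,s['eef_pos'][2]+9.5,s)-s['eef_pos'])).round(1))
"; python3 -m creep '0.05 0.5 0 0 0 6 1; 0.1 1 0 0 0 12 1; 0.15 1.5 0 0 0 19 1; 0.2 2 0 0 0 26 1; 0.25 2.5 0 0 0 33 1; 0.3 3 0 0 0 38 1; 0.34 3.3 0 0 0 41 1; 0.34 3.3 0 0 0 41 1; 0.34 3.3 0 0 0 41 1'; python3 -c "
from h import *
s,d=shot('wrist','w18')
go(623,-176,180,-80.4)"
```

```text
[ -0.1 -50.7  -9.7]
[ -0.1 -37.7  -9.6]
clock: 22.35
eef_pos: [564.7, -184.5, 198.0]
tool_rot: [-3.141, 0.001, -1.385]
force: [0.2, 0.6, -2.1]
width: 14.1
go [ 0.084 -1.452  0.447] rot [-0.04  0.08  1.12] dist 61 t 22.4 F [-0.3  0.2 -2.4] w 14.0
```

View pics/w18.png

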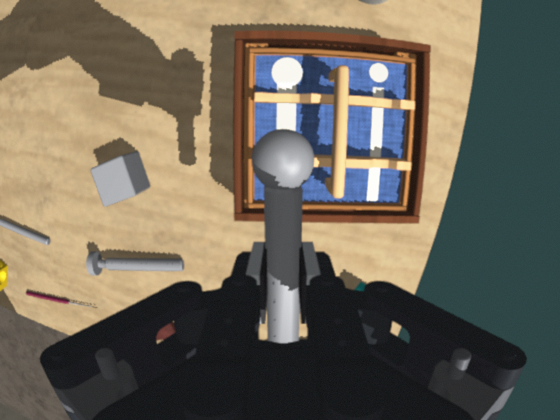

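```bash
python3 -c "
from h import *
s=ctrl.read_state();d=ctrl.get_image('wrist')
rep([onz(d,p,106,s) for p in [(343,68),(338,196)]],'bar')
rep([onz(d,p,84,s) for p in [(254,97),(414,103),(410,165)]],'rails3')
rep([onz(d,p,84,s) for p in [(254,97),(414,103)]],'far rail')
rep([onz(d,p,62,s) for p in [(247,47),(416,54),(410,212),(246,209)]],'tray')
rep([onz(d,p,60,s) for p in [(286,71)]],'outl')
rep([onz(d,p,70,s) for p in [(236,39),(430,46),(420,222),(235,220)]],'rim')
"
```

```text
bar [ 629.2 -213.3  106. ] [(94.0, 9.7), (94.0, -170.3)]
rails3 [ 642.1 -232.7   84. ] [(138.0, 78.6), (129.0, -79.4), (52.0, -170.5)]
far rail [ 655.1 -208.7   84. ] [(129.0, 100.6), (129.0, -79.4)]
tray [ 630.  -214.8   62. ] [(142.0, 9.7), (148.0, -78.9), (146.0, -168.9), (152.0, 99.6)]
outl [ 671.4 -165.3   60. ] [(0.0, 0.0)]
rim [ 629.5 -215.1   70. ] [(155.0, 9.5), (167.0, -78.3), (160.0, -169.8), (169.0, 99.8)]
```

```bash
python3 -c "
from h import *
go(622,-175.2,125,-80.4)"; python3 -m creep '0.03 -0.5 0.2 0 0 0.5 1; 0.06 -1 0.6 0 0 1 1; 0.06 -1.42 1 0 0 1 1; 0.06 -1.42 1.5 0 0 1 1; 0.06 -1.42 1.8 0 0 1 1; 0.06 -1.42 1.8 0 0 1 1; 0.06 -1.42 1.8 0 0 1 1'; python3 -c "
from h import *
s,d=shot('wrist','w19')
go(622,-175.2,76,-80.4)"
```

```text
go [ 0.071 -1.424  1.819] rot [-0.04  0.09  1.16] dist 92 t 22.45 F [-0.3  0.9 -2.4] w 14.0
clock: 23.03
eef_pos: [620.1, -176.5, 125.5]
tool_rot: [3.14, 0.001, -1.404]
force: [-0.2, -0.4, -1.5]
width: 14.0
go [-0.044 -0.04   1.265] rot [-0.02 -0.02 -0.07] dist 51 t 23.08 F [-0.1 -0.7 -0.7] w 14.0
```

View pics/w19.png

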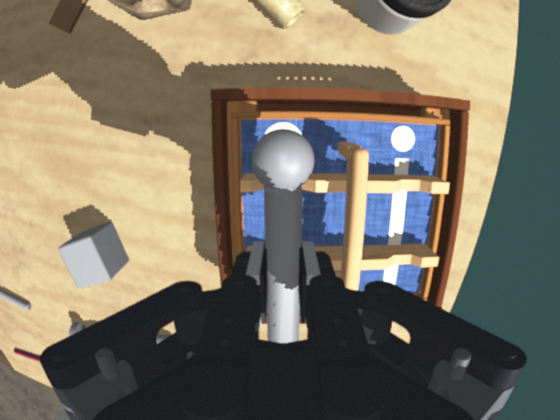

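```bash
python3 -c "
from h import *
s=ctrl.read_state();d=ctrl.get_image('wrist')
R=Ro.from_euler('xyz',s['tool_rot']).as_matrix()
for p,z in [((361,156),106),((354,285),106),((240,183),84),((449,186),84),((230,111),62),((449,118),62),((213,95),70),((469,104),70)]:print(p,(R.T@(onz(d,p,z,s)-s['eef_pos'])).round(1))
"
```

```text
(361, 156) [ 39.  -48.4  20.6]
(354, 285) [40.2 25.  20.6]
(240, 183) [-25.5 -29.8  42.6]
(449, 186) [104.4 -29.1  42.6]
(230, 111) [-34.  -71.8  64.6]
(449, 118) [112.9 -72.2  64.6]
(213, 95) [-43.1 -81.9  56.6]
(469, 104) [124.2 -83.   56.7]
```

```bash
python3 -m creep '-0.01 -0.04 0.2 0 0 0 1; -0.01 -0.04 0.5 0 0 0 1; -0.01 -0.04 0.8 0 0 0 1; -0.01 -0.04 1.05 0 0 0 1; -0.01 -0.04 1.18 0 0 0 1; -0.01 -0.04 1.22 0 0 0 1; -0.01 -0.04 1.22 0 0 0 1'; python3 -c "
from h import *
s,d=shot('wrist','w20')
go(622,-175.2,76,-80.4)"
```

```text
clock: 23.72
eef_pos: [621.2, -175.9, 76.7]
tool_rot: [3.14, 0.002, -1.405]
force: [-2.0, 0.9, 1.8]
width: 14.0
go [-0.023 -0.016  0.021] rot [ 0.07  0.06 -0.09] dist 1 t 23.77 F [-0.5 -0.1 -1.1] w 13.7
```

View pics/w20.png

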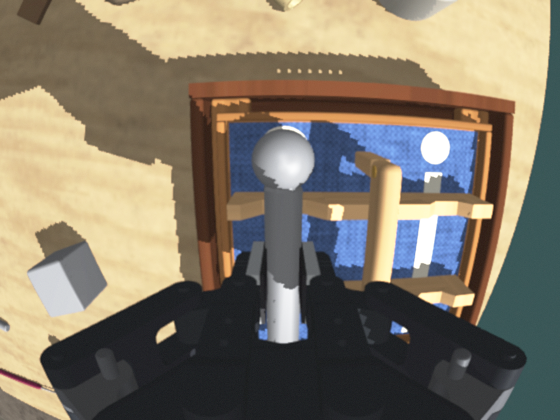

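```bash
python3 -m creep '-0.02 0 0.02 0 0 0 1; -0.02 0 0.03 0 0 0 1; -0.02 0 0.03 0 0 0 0.85; -0.02 0 0.03 0 0 0 0.75; -0.02 0 0.03 0 0 0 0.65; -0.02 0 0.03 0 0 0 0.6; -0.02 0 0.03 0 0 0 0.6; -0.02 0 0.03 0 0 0 0.6'; python3 -c "
from h import *
s,d=shot('wrist','w21')
go(622,-175.2,76,-80.4)"
```

```text
clock: 24.43
eef_pos: [622.2, -175.5, 75.8]
tool_rot: [-3.141, -0.0, -1.405]
force: [1.1, 0.3, -0.3]
width: 34.1
go [-0.009  0.002 -0.004] rot [-0.01  0.   -0.08] dist 0 t 24.48 F [-0.5 -0.4  0.2] w 34.0
```

View pics/w21.png

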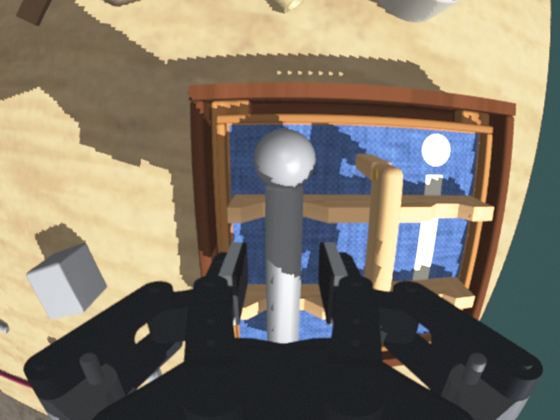

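```bash
python3 -m creep '0 0 -0.3 0 0 0 0.6; 0 0 -0.8 0 0 0 0.6; 0 0 -1.5 0 0 0 0.5; 0 0.2 -2.2 0 0 0 0.3; 0 0.6 -2.8 0 0 0 0; 0 1.1 -3.2 0 0 0 0; 0 1.7 -3.4 0 0 0 0; 0 2 -3.4 0 0 0 0; 0 2 -3.4 0 0 0 0'; python3 -c "
from h import *
s,d=shot('wrist','w22',(180,0,460,240),2.7)
go(440,150,210,-5)"
```

```text
clock: 25.23
eef_pos: [540.6, -190.1, 213.9]
tool_rot: [-3.141, 0.0, -1.408]
force: [-0.3, -0.2, 0.7]
width: 85.1
go [-8.788  1.144  0.082] rot [-8.00e-02 -5.00e-02 -7.56e+01] dist 354 t 25.28 F [-0.   0.1  0.4] w 85.4
```

View pics/w22.png

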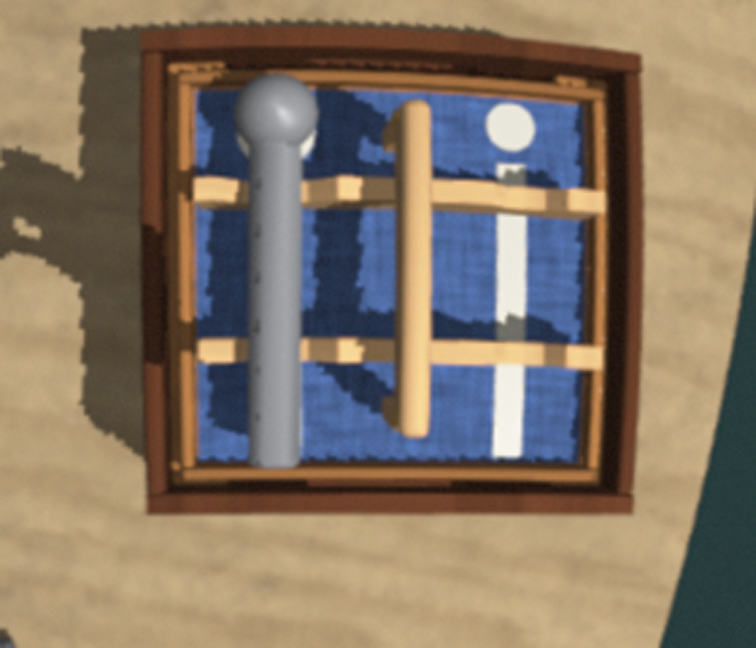

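```bash
python3 -c "
from h import *
s=ctrl.read_state();d=ctrl.get_image('wrist')
f=lambda a,b,z:onz(d,(180+a/2.7,b/2.7),z,s)
A=f(277,115,83);B=f(275,462,87);b1=f(415,102,106);b2=f(414,434,106)
c=(b1+b2)/2;u=(b1-b2);u/=np.linalg.norm(u);v=np.array([-u[1],u[0],0])
m=(A*62+B*49)/111
print('bar',c,np.degrees(np.arctan2(u[1],u[0])),'thick rel',(m-c)@u,(m-c)@v,np.degrees(np.arctan2(*(A-B)[1::-1])),np.linalg.norm(A-B))
"; python3 -m creep '-0.8 0.1 0 0 0 -7 0; -1.7 0.2 0 0 0 -14 0; -2.6 0.3 0 0 0 -21 0; -3.5 0.45 0 0 0 -28 0; -4.4 0.6 0 0 0 -35 0; -5.3 0.7 0 0 0 -42 0; -6.2 0.8 0 0 0 -49 0; -7.1 0.9 0 0 0 -56 0; -8 1 0 0 0 -63 0; -8.8 1.1 0 0 0 -70 0'; python3 -m creep '0 0 0 0 0 -5.6 0; 0 0 0 0 0 -5.6 0;0 0 0 0 0 -5.6 0'; python3 -c "
from h import *
s,d=shot('wrist','w23')
print(s['eef_pos'],s['tool_rot'])"
```

```text
bar [ 630.38251762 -213.474027    106.        ] 9.690751531702972 thick rel 1.031654482805605 39.335814116534635 9.114415395295595 108.25248777743452
clock: 26.17
eef_pos: [441.6, 154.5, 211.9]
tool_rot: [-3.141, -0.0, -0.175]
force: [0.6, -0.1, -0.7]
width: 85.6
clock: 26.42
eef_pos: [442.3, 151.3, 211.9]
tool_rot: [3.141, -0.001, -0.087]
force: [0.9, -1.0, 0.3]
width: 85.2
[442.31578294 151.34666282 211.94768793] [ 3.14146196e+00 -6.44341797e-04 -8.73236493e-02]
```

View pics/w23.png

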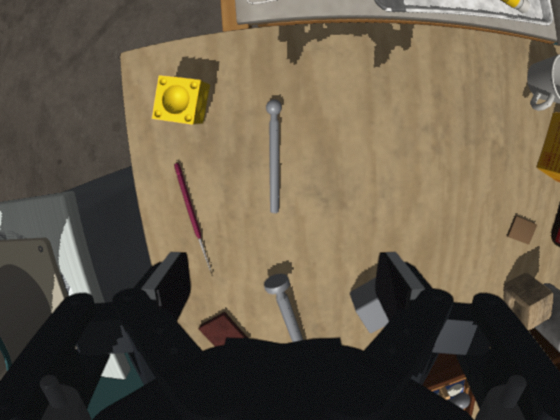

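```bash
cat > pm.py <<'E'
from h import *
import sys
a=list(map(float,sys.argv[1:5]));zg=float(sys.argv[5])
s=ctrl.read_state();d=ctrl.get_image('wrist')
A=onz(d,a[:2],8.5,s);B=onz(d,a[2:],5.5,s)
u=(A-B)/np.linalg.norm(A-B);yaw=np.degrees(np.arctan2(u[1],u[0]))
m=B+62*u; print(np.linalg.norm(A-B),yaw,m)
go(m[0],m[1],zg,yaw-90)
E
python3 pm.py 274 106 275 211 90
```

```text
114.9517878862683 85.1849243835897 [436.65359241 177.9602299    7.11806966]
go [-0.206 -0.684  3.048] rot [ 0.04 -0.03 -0.32] dist 125 t 26.52 F [ 0.7 -0.3 -1. ] w 85.2
```

```bash
python3 -m creep '-0.1 -0.3 0.6 0 0 0 0; -0.2 -0.6 1.3 0 0 0 0; -0.2 -0.6 2 0 0 0 0; -0.2 -0.6 2.6 0 0 0 0; -0.2 -0.6 3 0 0 0 0; -0.2 -0.6 3 0 0 0 0; -0.2 -0.6 3 0 0 0 0'; python3 -c "
from h import *
s,d=shot('wrist','w24')"
```

```text
clock: 27.1
eef_pos: [435.8, 174.2, 91.5]
tool_rot: [3.14, 0.001, -0.089]
force: [0.7, 0.1, 0.0]
width: 85.8
```

View pics/w24.png

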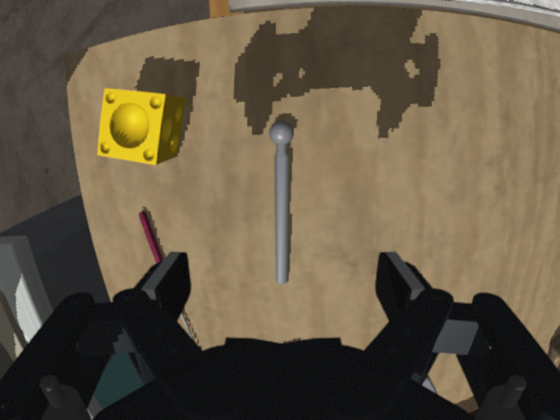

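```bash
python3 pm.py 281 133 282 282 3
```

```text
115.43084142899971 85.29991402840471 [436.44962621 178.10860481   7.11135445]
go [-0.017 -0.073  2.246] rot [-0.02 -0.1  -0.3 ] dist 90 t 27.2 F [-0.9 -0.1  0.5] w 85.5
```

```bash
python3 -m creep '-0.02 -0.07 0.5 0 0 -0.3 0.3; -0.02 -0.07 1 0 0 -0.3 0.5; -0.02 -0.07 1.5 0 0 -0.3 0.6; -0.02 -0.07 1.9 0 0 -0.3 0.65; -0.02 -0.07 2.15 0 0 -0.3 0.65; -0.02 -0.07 2.24 0 0 -0.3 0.65; -0.02 -0.07 2.24 0 0 -0.3 0.65; -0.02 -0.07 2.24 0 0 -0.3 0.65'; python3 -c "
from h import *
s,d=shot('wrist','w25')
go(436.5,178.1,2,-4.7)"
```

```text
clock: 27.87
eef_pos: [436.0, 178.7, 3.2]
tool_rot: [-3.141, -0.002, -0.08]
force: [-0.2, -0.4, 0.1]
width: 29.9
go [0.013 0.016 0.034] rot [-0.05 -0.12  0.11] dist 2 t 27.92 F [-0.5 -0.7 -0.4] w 29.9
```

View pics/w25.png

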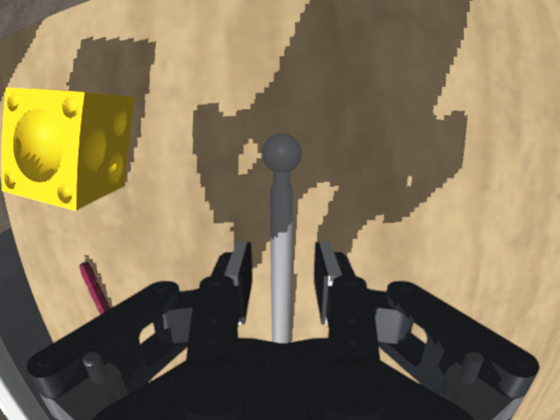

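```bash
python3 -m creep '0 0 0.02 0 0 0 0.8; 0 0 0.03 0 0 0 1; 0 0 0.03 0 0 0 1; 0 0 0.03 0 0 0 1; 0 0 0.03 0 0 0 1; 0 0 0.03 0 0 0 1; 0 0 0.03 0 0 0 1'; python3 -m creep '0 0 -0.2 0 0 0 1; 0 0 -0.7 0 0 0 1; 0 0 -1.4 0 0 0 1; 0 0 -2.2 0 0 0 1; 0 0 -3 0 0 0 1; 0 0 -3.8 0 0 0 1; 0 0 -4.6 0 0 0 1; 0 0 -5 0 0 0 1; 0 0 -5.1 0 0 0 1; 0 0 -5.1 0 0 0 1'; python3 -c "
from h import *
s,d=shot('wrist','w26')
R=Ro.from_euler('xyz',s['tool_rot']).as_matrix()
go(540,-200,200,-80.4)"
```

```text
clock: 28.5
eef_pos: [435.9, 178.8, 2.1]
tool_rot: [-3.14, -0.002, -0.08]
force: [0.0, 0.4, 6.5]
width: 7.8
clock: 29.33
eef_pos: [435.2, 178.9, 206.3]
tool_rot: [-3.14, -0.002, -0.079]
force: [-0.9, -0.1, -1.1]
width: 7.7
go [3.382 9.229 0.12 ] rot [-1.000e-02  4.000e-02  7.585e+01] dist 393 t 29.38 F [-0.3 -0.1 -0.5] w 8.0
```

View pics/w26.png

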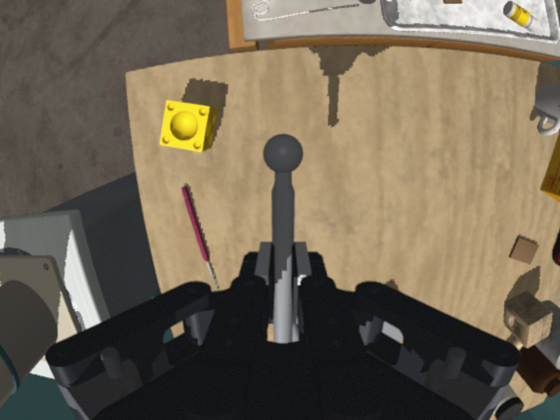

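```bash
python3 -c "
from h import *
s=ctrl.read_state();d=ctrl.get_image('wrist')
R=Ro.from_euler('xyz',s['tool_rot']).as_matrix()
print((R.T@(onz(d,(283,153),s['eef_pos'][2]+6,s)-s['eef_pos'])).round(1))
"; python3 -m creep '0.2 0.5 0 0 0 4 1; 0.5 1.4 0 0 0 11 1; 0.8 2.3 0 0 0 18 1; 1.15 3.2 0 0 0 25 1; 1.5 4.1 0 0 0 32 1; 1.8 5 0 0 0 39 1; 2.1 5.9 0 0 0 46 1; 2.45 6.8 0 0 0 53 1; 2.8 7.7 0 0 0 60 1; 3.1 8.5 0 0 0 67 1'; python3 -c "
from h import *
go(560,-260,200,-80.4)"
```

```text
[  0.6 -52.6  -6. ]
clock: 30.27
eef_pos: [530.7, -172.7, 203.2]
tool_rot: [3.139, 0.001, -1.257]
force: [0.6, -0.0, -0.9]
width: 7.7
go [ 2.301 -0.023  0.078] rot [0.17 0.05 8.39] dist 92 t 30.27 F [ 0.6 -0.  -0.9] w 7.7
```

```bash
python3 -m creep '0.5 0 0 0 0 4 1; 1.1 0 0 0 0 8.4 1; 1.7 0 0 0 0 8.4 1; 2.1 0 0 0 0 8.4 1; 2.3 0 0 0 0 8.4 1; 2.3 0 0 0 0 8.4 1; 2.3 0 0 0 0 8.4 1'; python3 -c "
from h import *
s,d=shot('wrist','w27')
go(637,-253.5,130,-80.4)"
```

```text
clock: 30.85
eef_pos: [559.7, -256.9, 203.7]
tool_rot: [3.14, 0.002, -1.397]
force: [0.9, 0.7, -1.3]
width: 7.7
go [ 0.275 -1.911  1.846] rot [0.09 0.14 0.44] dist 107 t 30.9 F [-0.6  0.9 -0.8] w 7.9
```

View pics/w27.png

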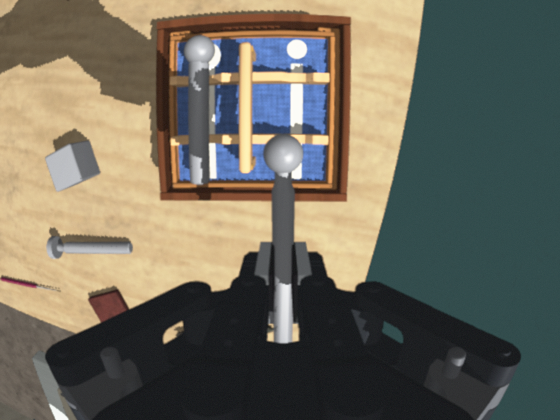

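```bash
python3 -m creep '0.1 -0.5 0.1 0 0 0.4 1; 0.2 -1 0.4 0 0 0.4 1; 0.27 -1.5 0.8 0 0 0.4 1; 0.27 -1.93 1.2 0 0 0.4 1; 0.27 -1.93 1.6 0 0 0.4 1; 0.27 -1.93 1.85 0 0 0.4 1; 0.27 -1.93 1.85 0 0 0.4 1; 0.27 -1.93 1.85 0 0 0.4 1'; python3 -c "
from h import *
s,d=shot('wrist','w28')
go(638,-253.5,78,-80.4)"
```

```text
clock: 31.57
eef_pos: [637.6, -254.2, 130.9]
tool_rot: [3.14, 0.001, -1.403]
force: [-0.3, -0.7, -0.9]
width: 7.9
go [-0.034 -0.003  1.349] rot [-0.01 -0.02 -0.  ] dist 54 t 31.62 F [ 0.6 -0.1 -1.5] w 8.0
```

View pics/w28.png

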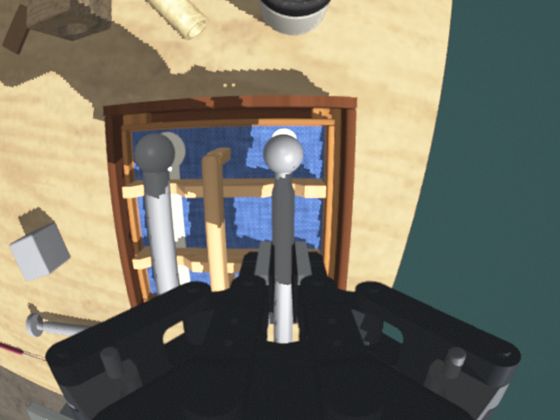

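```bash
python3 -c "
from h import *
s=ctrl.read_state();d=ctrl.get_image('wrist')
R=Ro.from_euler('xyz',s['tool_rot']).as_matrix()
for p,z in [((212,156),106),((218,285),106),((122,189),84),((325,189),84),((124,125),62),((333,121),62),((105,107),70),((356,102),70)]:print(p,(R.T@(onz(d,p,z,s)-s['eef_pos'])).round(1))
"
```

```text
(212, 156) [-37.8 -47.7  26. ]
(218, 285) [-39.   28.   25.9]
(122, 189) [-104.8  -25.8   47.9]
(325, 189) [ 24.5 -25.1  48. ]
(124, 125) [-111.3  -66.8   69.9]
(333, 121) [ 31.7 -65.4  70. ]
(105, 107) [-121.9  -80.4   61.9]
(356, 102) [ 45. -78.  62.]
```

```bash
python3 -m creep '0 0 0.2 0 0 0 1; 0 0 0.5 0 0 0 1; 0 0 0.85 0 0 0 1; 0 0 1.1 0 0 0 1; 0 0 1.25 0 0 0 1; 0 0 1.29 0 0 0 1; 0 0 1.29 0 0 0 1'; python3 -c "
from h import *
s,d=shot('wrist','w29')
go(638,-253.5,78,-80.4)"
```

```text
clock: 32.25
eef_pos: [637.6, -254.3, 79.0]
tool_rot: [3.14, 0.002, -1.403]
force: [-2.9, 1.3, 2.4]
width: 7.7
go [-0.027 -0.009  0.028] rot [0.07 0.06 0.01] dist 2 t 32.3 F [-1.4 -0.1  1.2] w 7.7
```

View pics/w29.png

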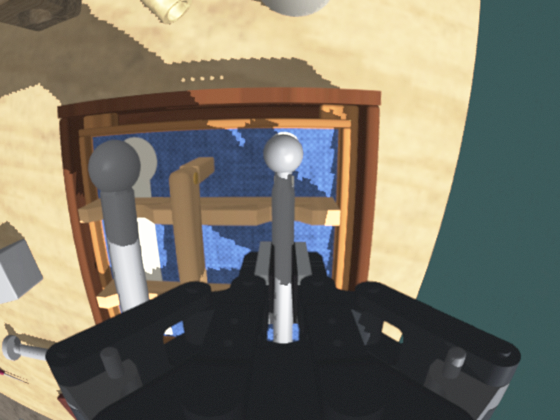

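```bash
python3 -c "
from h import *
s=ctrl.read_state();d=ctrl.get_image('wrist')
R=Ro.from_euler('xyz',s['tool_rot']).as_matrix()
for p,z in [((81,213),84),((340,213),84),((185,180),106),((191,278),106),((284,200),84),((284,240),84),((80,132),62),((350,125),62)]:print(p,(R.T@(onz(d,p,z,s)-s['eef_pos'])).round(1))
cv2.imwrite('pics/w29z.png',cv2.resize(cv2.imread('pics/w29.png')[120:300,60:380],None,fx=2.5,fy=2.5,interpolation=cv2.INTER_CUBIC))
"
```

```text
(81, 213) [-102.4  -25.3   -4.8]
(340, 213) [ 24.5 -26.   -4.9]
(185, 180) [-36.8 -45.1 -26.9]
(191, 278) [-38.1  -4.8 -26.9]
(284, 200) [ -0.3 -31.8  -4.9]
(284, 240) [ -0.2 -13.3  -4.9]
(80, 132) [-113.   -65.3   17.2]
(350, 125) [ 32.  -64.1  17. ]
```

View pics/w29z.png

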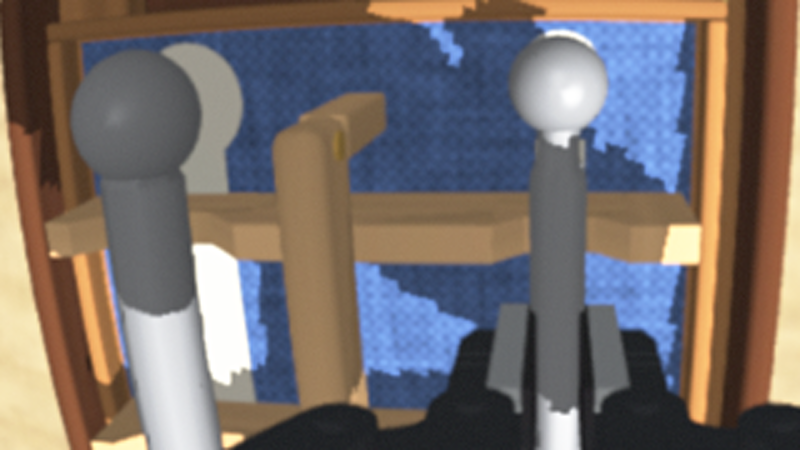

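```bash
python3 -m creep '0.02 0 0.01 0 0 0 1; 0.02 0 0.02 0 0 0 1; 0.02 0 0.02 0 0 0 0.9; 0.02 0 0.02 0 0 0 0.8; 0.02 0 0.02 0 0 0 0.7; 0.02 0 0.02 0 0 0 0.65; 0.02 0 0.02 0 0 0 0.65; 0.02 0 0.02 0 0 0 0.65'; python3 -c "
from h import *
s,d=shot('wrist','w30',(60,80,400,340),2.2)
print(s['force'],s['eef_pos'])"
```

```text
clock: 33.02
eef_pos: [638.6, -255.7, 78.6]
tool_rot: [3.142, -0.0, -1.403]
force: [-0.1, -0.4, 0.2]
width: 30.1
[-0.14590317 -0.41012339  0.24581245] [ 638.61413614 -255.70881441   78.6100288 ]
```

View pics/w30.png

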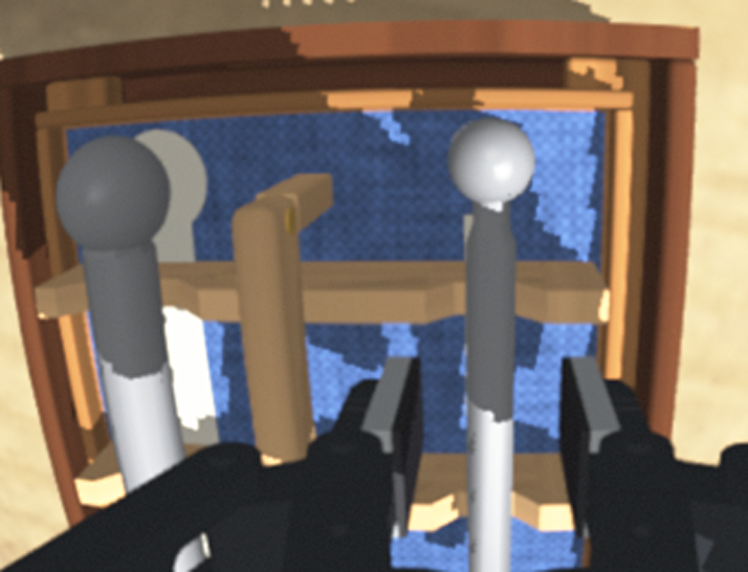

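Released, lying in both narrow notches. Retreat and check.

```bash
python3 -m creep '0 0 -0.3 0 0 0 0.65; 0 0 -0.8 0 0 0 0.65; 0 0 -1.5 0 0 0 0.65; 0 0.2 -2.2 0 0 0 0.65; 0 0.6 -2.8 0 0 0 0.6; -0.3 1.1 -3.2 0 0 0 0.5; -0.6 1.7 -3.4 0 0 0 0.5; -0.9 2.1 -3.4 0 0 0 0.5; -0.9 2.1 -3.4 0 0 0 0.5; -0.9 2.1 -3.4 0 0 0 0.5'; python3 -c "
from h import *
s,d=shot('wrist','w31',(180,0,460,240),2.7)
print(s['eef_pos'])
shot('side','s31',(80,110,340,320),2.8)
shot('top','t31',(140,130,420,310),2.8)
"
```

```text
clock: 33.9
eef_pos: [549.7, -233.8, 216.0]
tool_rot: [-3.14, 0.0, -1.403]
force: [0.8, 0.9, 0.4]
width: 42.6
[ 549.72142182 -233.79210636  215.99423518]
```

View pics/w31.png

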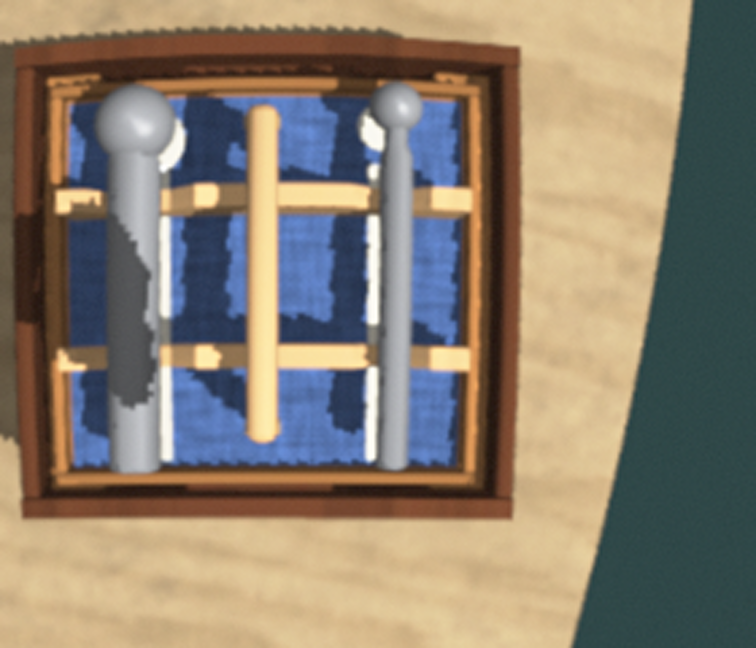

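View pics/s31.png

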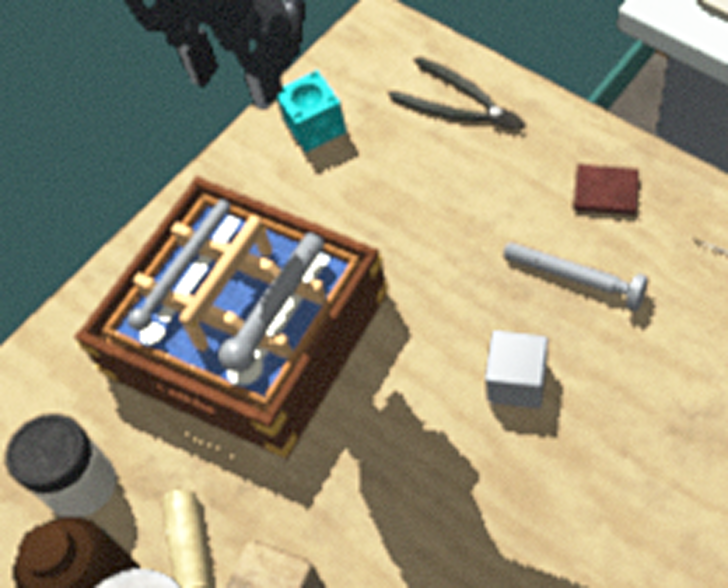

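```bash
python3 -c "
from h import *
s=ctrl.read_state();d=ctrl.get_image('wrist')
f=lambda a,b,z:onz(d,(180+a/2.7,b/2.7),z,s)
b1=f(263,107,106);b2=f(263,440,106);c=(b1+b2)/2;u=b1-b2;u/=np.linalg.norm(u);v=np.array([-u[1],u[0],0])
r=f(16,50,70)/4+f(519,50,70)/4+f(512,517,70)/4+f(24,517,70)/4
print('bar',c,np.degrees(np.arctan2(u[1],u[0])),'rim',r)
for n,A,B,h in [('thick',f(135,122,83),f(135,470,87),49),('thin',f(396,106,83),f(395,468,84),53.5)]:
    m=(A*62+B*h)/(62+h);print(n,(m-c)@u,(m-c)@v,np.degrees(np.arctan2(*(A-B)[1::-1])),np.linalg.norm(A-B))
e=ctrl.get_image('side');ctrl.get_image('top')
for n,t in [('side','bench_block_mid'),('side','flat_punch_mid'),('top','flat_punch_mid'),('top','bench_block_mid')]:
    for q in ctrl.boxes_of(n,t)[:2]: print(n,t,q['score'],np.round(q['rect']))
"
```

```text
bar [ 629.16834835 -216.25897447  106.        ] 9.65389714933846 rim [ 630.8212207  -216.73269193   70.        ]
thick 1.4586271699612485 40.132737584051085 9.3956342990539 110.02158162202669
thin 1.812128999052292 -40.96574331633977 9.959550748399591 114.87699505401231
side bench_block_mid 0.94 [253. 230. 274. 254.]
side flat_punch_mid 0.86 [261. 194. 312. 221.]
top bench_block_mid 0.59 [260. 198. 269. 206.]
```

```bash
python3 -c "
from cell import ctrl
print(ctrl.finish_job()); print(ctrl.read_state()['clock'])"
```

```text
the job is handed in; nothing more can be done
None
the job is handed in; nothing more can be done
```

The doming set is packed in its box and the job was handed in at about 34 s of the 109 s allowed; no verdict came back.

- **Hollowed block:** it stands in the socket. I checked it in a wrist picture before the tray went over it.
- **Tray:** it looks level on the ledges and turned the same way as the box. The bar measured within about 2 mm of the rim's centre. The seated height was judged only from the gripper height when I let go and from the pictures.
- **Thick punch:** it lies in the wide notches, about +1.5 mm along and +40 mm across (nominal +40).
- **Thin punch:** it lies in the narrow notches, about +1.8 mm along and -41 mm across (nominal -40).
- **Punch angles:** both are within about 0.3° of the bar. I set their heights to the nominal 83 mm rather than measuring them.
- **Plain block and flat punch:** in the final side view both are where they started, to within a few pixels. In the final top view the flat punch was not found and the plain block only as a partial box, probably hidden by the arm, so that check gave nothing.

Early distant readings of the tray and box disagreed by up to about 8 mm, so I placed everything from close wrist views. The arm was clear of everything when I handed in, with the gripper about 40 mm open.

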